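Free well and magnifier on the reed inspection stand

ROBOT

A 6-joint arm with a two-finger parallel gripper is mounted at the origin on the work surface. World frame = base frame: x ahead of the robot, y to its left, z up, the work surface at z = 0. Lengths are in mm, angles in rad, forces in N, time in s.
With the tool pointing down it reaches from about 350 to 975 mm from the base axis. Payload 7.1 kg.
Tool frame: the origin (TCP) lies on the centre line of the jaws, within the pads' length; the fingertips stand 17 mm ahead of it and the grasp point (between the pads) lies 2 mm behind it; z points along the fingers, y is the direction in which the jaws open and shut (so a half turn about z gives the same grasp; the last joint's range is limited). The gripper opens to 88 mm and grips with 3 to 60 N. Pads are 20 mm wide; open, the fingers measure 115 mm over their backs; the gripper's body (75 mm by 178 mm) begins 61 mm behind the grasp point.
Start: joints at [-1.32, 0.423, 1.63, -0, 1.089, -0.019], TCP at [166.605, -602.368, 239.675] pointing down, gripper open.
Joint ranges: [-3, 3], [-0.9, 2.11], [0.09, 2.58], [-1.31, 4.45], [0.11, 2.69], [-2.54, 2.54]. Speed limits (rad/s): [2.39, 2.39, 3.01, 3.14, 3.14, 3.14].

INTERFACE

Orientations are given as a rotation vector (axis times angle).
In Python, from workcell import ctrl, imaging, workorder gives the robot as it stands. The module is installed in compiled form; this text tells all that it offers.
- The arm moves only by the shell command python3 -m crank 'ROWS' [OPENING]. ROWS is JSON, a list of rows, each an object with "travel": the shift along the tool's x, y, z as a fraction of full scale, a list of three; "turn": the turn about the tool's z as a fraction of full scale. In form: [{"travel": [dx, dy, dz], "turn": turn}, ...]. A call has 1 to 20 rows; each row shifts and turns the pose as measured when the row begins, along the tool's axes as they then stand; what a row does not reach is not made up. Full scale, the value 1, is 5 cm for a shift and 0.1 rad for a turn. A row lasts 1/10 s, in which the tool goes at most 50 mm and 8.59 degrees, less where a joint would pass 70% of its speed; a pose out of reach is approached as far as the arm can. A call with a number of a shift or a turn outside -1 to 1 is refused whole. A call with a gripper value outside its range is refused whole. OPENING is the gripper command: -1 is shut, 1 is fully open, values between are in proportion, set as the call begins (- or left out, the last holds). The fingers move at their own pace and stop on an object; the grip force is fixed at half the most. Time passes only in rows, so rows that do not move let the fingers close. It gives the time, the measured TCP pose, the force and the opening at its end, in the units of the state.
- ctrl.get_obs(): the state, without advancing time (a new reading comes with each control period).
- imaging.get_image(name): name is "scene" or "top"; returns the picture (400x640x3 uint8, blue, green, red); there is no depth.
- imaging.camera_info(name): a dict with "camera_matrix" (3x3 intrinsics, pixels), "k1" (the pictures are not rectified: a ray, as slopes to the right and down, at radius r is drawn at 1 + k1 r^2 times it, then the intrinsics apply), "rvec" (rotation vector, rad) and "tvec" (3), from world to camera coordinates, as OpenCV has them. Camera axes: x right, y down, z forward; pixel columns grow to the right and rows downward; lengths in mm; the calibration is good to about 2 mm. A picture is of the moment at which its call begins. camera_info takes no time and is no camera call.
- workorder.close_job(): hands the job in, once; it reports no verdict.
The state is a dict: "t": time; "qpos": joint angles; "qvel": joint speeds; "joint_torque": joint torques, N m; "ee_pos": TCP position; "orientation": TCP orientation; "ft_force": force on the tool from outside, world axes, zero at the start; "moment": the same for the moment, N m; "width": finger opening in mm.
Only numpy, scipy, OpenCV 4.12 (cv2) and the standard library are available. Lean on these libraries where they do the work, as an engineer would, in place of code of your own. Each camera call takes 0.05 s, during which the arm holds its last target.

TASK

Lay the reed chest, brass sole down, in the one free well of the inspection stand: the covers hide which two are taken, so feel for the one that sinks all the way down; lower the chest gently on to it, do not drop it, and let it sink. Then swing the magnifier arm by its black grip so that the lens is centred over the chest, and let go; leave the glue bottle and the amber jar where they are.

Things in the scene. Friction and masses are not known exactly. Their poses are not given: they have to be found in the camera images.
- chest_mid (a point): Centre (half-way up) of the loose reed chest: a dark hardwood block on a thick brass sole, 100 mm long (its x axis) x 36 mm wide (y) x 56 mm high (z up), 0.45 to 0.6 kg, four round brass reed seats on top. It stands on the table on its sole. Starts to the left of the stand.
- pivot (a point): Point on the vertical pivot axis of the magnifier arm, 150 mm above the table, on top of the steel post (26 mm diameter) of the fixed inspection stand. Its axes are the stand's: x points away from the wells. Three equal wells fan out from the post towards the robot, their centres 190 mm from the pivot axis, 0.52 rad apart, the long side of each pointing at the post.
- well0 (a point): Well on the stand's +y side (arm value 0.52): centre of the top face of its cover at rest, 47 mm above the table. Each well is an oblong wooden box, inside 120 x 56 mm (long side pointing at the post), walls 6 mm thick, rim 50 mm above the table. Its grey cover, 116 x 52 mm, lies 3 mm below the rim. Exactly one of the three wells is free, and any may be.
- well1 (a point): The middle well (arm value 0), like well0: centre of its cover's top at rest. Every cover sits on a weak spring and goes straight down under 2 to 3 N: by 28 mm to a stop if the well is free, but by only about 5 mm, then hard, if a hidden wooden blank lies under it. It springs back when let go.
- well2 (a point): Well on the stand's -y side (arm value -0.52), like well0: centre of its cover's top at rest. The chest's own weight sinks a free cover fully and holds it down, the chest's centre then about 47 mm above the table; in a taken well it stays at about 70 mm.
- lens (a point): Centre of the round magnifier lens, in a black rim of 106 mm outside diameter, 12 mm thick, 150 mm above the table, 190 mm from the pivot axis. Its axes turn with the arm: x points along the arm from the lens to the pivot, y across the arm.
- grip (a point): Middle of the upright black cylindrical grip on the arm, 24 mm in diameter, standing from 155 mm (top of the aluminium bar) to 201 mm above the table, this point at 180 mm, 115 mm from the pivot axis on the line from pivot to lens.
- mag_arm (a joint): Angle of the magnifier arm about its vertical pivot, rad: 0 points from the post along the stand's -x (over well1), positive swings to the stand's +y (clockwise seen from above), limits -1.6 and 1.6. Held by friction (about 0.25 N m, 2 N at the grip): it stays where it is left. Starts swung aside at 1.15 to 1.45.
- glue: White glue bottle with orange cap, 52 mm diameter, 130 mm high, standing on the table; origin at the centre of its underside. To be left alone.
- jar: Amber glass jar with white lid and blank paper label, 60 mm diameter, 80 mm high, standing on the table; origin at the centre of its underside. To be left alone.
Not all that is in view belongs to the job. Leave any blue, green or purple look-alike of the part that bears chest_mid alone.

How it is judged (in metres and radians):
On the way:
1. the chest has sunk into the free well and is let go ((horizontal distance between chest_mid and well0 below 0.02 m or horizontal distance between chest_mid and well1 below 0.02 m or horizontal distance between chest_mid and well2 below 0.02 m) and height (world z) of chest_mid between 0.04 and 0.054 m and angle between chest_mid's own z axis and vertical below 0.15 rad and contact force between the fingers and chest below 0.1 N), for 0.2 s.
At the end, for the whole second after the job is handed in: The chest stands upright (within 0.15 rad) in the free well, fully sunk (centre 40 to 54 mm above the table, within 20 mm of the well's centre), released and at rest; the lens is over it, within 7 mm across the arm and 20 mm in all, and the arm is at rest (all of step 1 and y of chest_mid in the frame of lens between -0.007 and 0.007 m and horizontal distance between chest_mid and lens below 0.02 m and linear speed of chest below 0.02 m/s and velocity of joint mag_arm between -0.03 and 0.03 rad/s); the robot touches nothing.
It fails at once if the chest is dropped (over 0.7 m/s out of the fingers) (linear speed of chest above 0.7 m/s and contact force between the fingers and chest below 0.1 N).
It fails at once if the glue bottle or the jar is moved more than 30 mm (distance of any of glue, jar from where it was at the start of the episode above 0.03 m).
It also fails if it takes over 72 s, if anything falls off the work surface, if the arm or the gripper's body presses on something with over 40 N, if the wrist force passes 120 N, or if a joint passes its speed limit or range.

## Working session

There is one attempt and no reset: what is moved stays moved. The work goes in short steps, Python scripts to look and compute and a shell command to move; the robot and the scene stay as the last step left them, time stands still between calls to the robot, and variables do not carry over. Pictures are saved under pics/ and viewed, and the job is handed in when it is done.

```bash
mkdir -p pics; cat > h.py <<'E'
import numpy as np, cv2
from workcell import ctrl, imaging, workorder
from scipy.spatial.transform import Rotation as R
def info(n):
    c=imaging.camera_info(n); return np.array(c['camera_matrix'],float),float(c['k1']),np.array(c['rvec'],float).ravel(),np.array(c['tvec'],float).ravel()
def px2w(n,u,v,z):
    K,k1,r,t=info(n)
    # distortion: xd = x(1+k1 r^2)
    p=cv2.undistortPoints(np.array([[[u,v]]],float),K,np.array([k1,0,0,0,0.])).ravel()
    M=R.from_rotvec(r).as_matrix(); C=-M.T@t; d=M.T@np.array([p[0],p[1],1.])
    return C+d*(z-C[2])/d[2]
def w2px(n,P):
    K,k1,r,t=info(n)
    return cv2.projectPoints(np.array(P,float).reshape(-1,1,3),r,t,K,np.array([k1,0,0,0,0.]))[0].reshape(-1,2)
def snap(n,f):
    im=np.asarray(imaging.get_image(n)).copy(); cv2.imwrite(f'pics/{f}.png',im); return im
E
python3 - <<'E'
from h import *
for n in('scene','top'):
    snap(n,n+'0'); K,k1,r,t=info(n); M=R.from_rotvec(r).as_matrix(); print(n,K.tolist(),k1,-M.T@t,M[2])
print(ctrl.get_obs())
E
```

```text
scene [[477.03422379412694, 0.0, 317.98485711307933], [0.0, 477.03422379412694, 199.80099396260704], [0.0, 0.0, 1.0]] -0.003414807975662919 [1330.48187232  494.14772759  809.45558755] [-0.74402208 -0.32932417 -0.58135767]
top [[517.0597732774464, 0.0, 321.1064204365973], [0.0, 517.0597732774464, 189.05593311821767], [0.0, 0.0, 1.0]] -0.011241207390434374 [ 387.93406953  135.40781744 1218.75716427] [ 0.04179221 -0.01782482 -0.99896731]
{'t': 0.1, 'qpos': array([-1.31998152e+00,  4.23726337e-01,  1.63057817e+00, -2.90079397e-06,
        1.08862771e+00, -1.89961843e-02]), 'qvel': array([-0.00155805, -0.00208071, -0.00344693,  0.00056014,  0.00052617,
        0.00208619]), 'joint_torque': array([ 6.06806134e-04, -5.45615280e+01, -2.74324411e+01,  6.46003336e-02,
        1.88837660e-02, -1.44018838e-05]), 'ee_pos': array([ 166.50358928, -601.92799368,  239.01711755]), 'orientation': array([-3.11172980e+00, -4.22356919e-01,  2.47252519e-04]), 'ft_force': array([ 0.31654868, -0.21413672,  0.35298863]), 'moment': array([-0.01405232,  0.02042631,  0.01909174]), 'width': 87.70763138557197}
```

View pics/scene0.png

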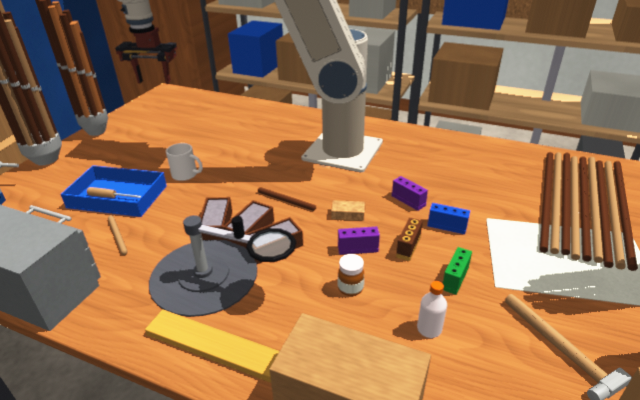

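View pics/top0.png

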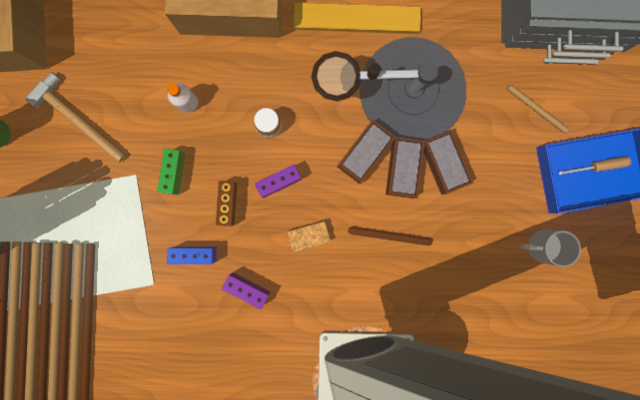

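The scene view shows the stand (post ~(195,225)) with three wells and the lens at ~(272,243). In the top view the chest (dark block, brass rings) is at ~(226,203). The wells are at ~(367,152), (405,167) and (448,162), the lens at ~(336,76), and the post at ~(428,75). I'll enlarge the top view next.

```bash
python3 - <<'E'
import cv2
im=cv2.imread('pics/top0.png')
cv2.imwrite('pics/c1.png',cv2.resize(im[30:210,300:480],None,fx=3.3,fy=3.3,interpolation=cv2.INTER_CUBIC))
cv2.imwrite('pics/c2.png',cv2.resize(im[165:245,190:310],None,fx=6,fy=6,interpolation=cv2.INTER_CUBIC))
E
```

```text
(no output)
```

View pics/c1.png

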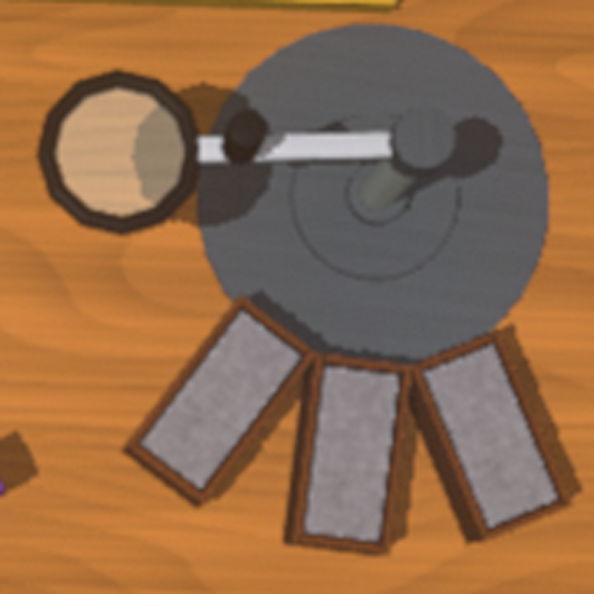

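View pics/c2.png

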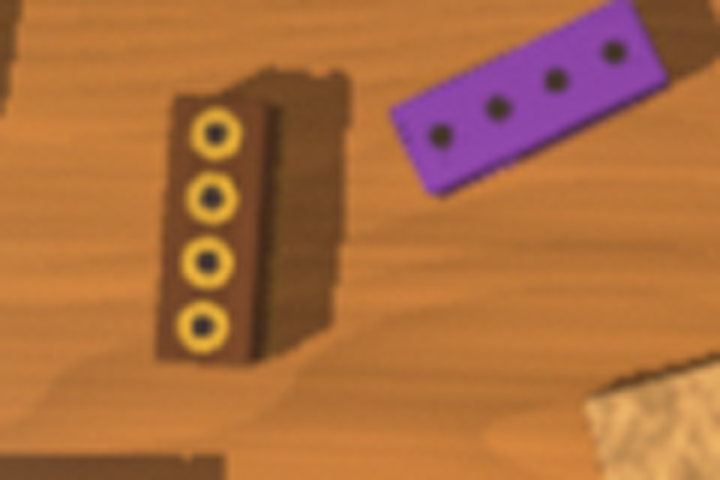

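```bash
cat > fit.py <<'E'
from h import *
from scipy.optimize import least_squares
c=lambda x,y:((x+.5)/3.3-.5+300,(y+.5)/3.3-.5+30)
d=lambda x,y:((x+.5)/6-.5+190,(y+.5)/6-.5+165)
wells={0:[(240,300),(310,352),(200,505),(127,450)],1:[(315,352),(412,368),(387,552),(287,543)],2:[(413,368),(505,330),(576,497),(475,540)]}
obs=[];idx=[]
for k,v in wells.items():
    for j,p in enumerate(v): obs.append(c(*p)); idx.append((k,j))
obs=np.array(obs)
# corner order: near post +y... left-near-post, right-near-post, right-far, left-far
loc=np.array([[66,34],[66,-34],[-66,-34],[-66,34]])
def pts(p):
    out=[]
    for k,j in idx:
        a=p[2]-[.52,0,-.52][k]
        u=np.array([np.cos(a),np.sin(a)]);n=np.array([-u[1],u[0]])
        ctr=np.array(p[:2])-190*u
        q=ctr+loc[j,0]*u+loc[j,1]*n
        out.append([*q,50])
    return np.array(out)
s=least_squares(lambda p:(w2px('top',pts(p))-obs).ravel(),[650,-120,0.])
p=s.x;print('stand',p,'resid rms px',np.sqrt(np.mean(s.fun**2)))
print(s.fun.reshape(-1,2).round(1).tolist())
for k in range(3):
    a=p[2]-[.52,0,-.52][k]; print('well',k,p[0]-190*np.cos(a),p[1]-190*np.sin(a),'axis yaw',a)
L=px2w('top',*c(120,152),156)[:2]; print('lens',L,'r',np.hypot(*(L-p[:2])))
v=p[:2]-L; print('arm value',p[2]-np.arctan2(v[1],v[0]))
# chest seats on z=56
S=np.array([px2w('top',*d(*q),56)[:2] for q in [(216,133),(212,198),(207,262),(203,326)]])
ctr=S.mean(0);dv=S[0]-S[3];print('chest',ctr,'yaw',np.arctan2(dv[1],dv[0]),'span',np.hypot(*dv))
C=[px2w('top',*d(*q),56)[:2].round(1).tolist() for q in [(176,96),(272,102),(252,362),(156,358)]];print('corners',C,np.mean(C,0))
for n,z,q in(('glue',130,(173,90)),('jar',80,(266,121))): print(n,px2w('top',*q,z))
# purple corners, cork
for q in [(390,112),(435,195),(665,78),(628,0)]: print('purple',px2w('top',*d(*q),56)[:2])
E
python3 fit.py
```

```text
stand [ 6.81095551e+02 -9.61891791e+01 -9.89509846e-02] resid rms px 1.1609557954216074
[[-0.7, -1.6], [1.9, 0.6], [0.7, 0.4], [-1.2, -1.0], [-0.4, 0.2], [-0.3, -0.8], [0.6, 0.8], [1.2, -0.2], [-1.4, -0.7], [-2.1, -0.5], [-0.9, 2.1], [2.5, 0.6]]
well 0 526.3429214444086 14.045224141277671 axis yaw -0.6189509845842533
well 1 492.02496545397696 -77.41915758140425 axis yaw -0.09895098458425328
well 2 507.6900196363051 -173.8456130007465 axis yaw 0.42104901541574674
lens [668.95103719  91.63562118] r 188.21701525498034
arm value 1.4072764905960347
chest [399.77028853 330.3617197 ] yaw -0.03335474831544808 span 72.21887151411241
corners [[449.4, 344.6], [448.1, 308.7], [350.9, 312.9], [351.4, 348.6]] [399.95 328.7 ]
glue [634.73437725 434.80288838 130.        ]
jar [582.96539545 240.96032309  80.        ]
purple [445.59949214 264.45873862]
purple [414.97210131 246.67929924]
purple [461.16597596 161.91232482]
purple [490.12149837 176.61368406]
```

```bash
cat > seg.py <<'E'
from h import *
from fit import p as p0
from scipy.optimize import least_squares
im=cv2.imread('pics/top0.png'); hsv=cv2.cvtColor(im,cv2.COLOR_BGR2HSV)
W=[]
for k in range(3):
    a=p0[2]-[.52,0,-.52][k]; cc=[p0[0]-190*np.cos(a),p0[1]-190*np.sin(a),47]
    u,v=w2px('top',[cc])[0].round().astype(int)
    m=((hsv[...,1]<70)&(hsv[...,2]>85)).astype(np.uint8)
    n,lab,st,ce=cv2.connectedComponentsWithStats(m); l=lab[v,u]
    ys,xs=np.nonzero(lab==l); P=np.array([px2w('top',x,y,47)[:2] for x,y in zip(xs,ys)])
    r=cv2.minAreaRect(P.astype(np.float32)); c=P.mean(0); e,V=np.linalg.eigh(np.cov(P.T)); w=V[:,1]*np.sign(V[0,1])
    print(k,l,st[l],'mean',c,'rect',r,'yaw',np.arctan2(w[1],w[0])); W.append(c)
W=np.array(W)
def f(p): return np.concatenate([np.array(p[:2])-190*np.array([np.cos(p[2]-o),np.sin(p[2]-o)])-w for o,w in zip((.52,0,-.52),W)])
s=least_squares(f,p0); print('stand',s.x,'res',s.fun.round(1))
p=s.x
E
python3 seg.py | tail -5
python3 - <<'E'
from h import *
print(R.from_rotvec(ctrl.get_obs()['orientation']).as_matrix().round(3))
E
```

```text
purple [414.97210131 246.67929924]
purple [461.16597596 161.91232482]
purple [490.12149837 176.61368406]
0 27 [ 343  124   48   54 1215] mean [527.57828158  13.06395268] rect ((527.600341796875, 12.97562026977539), (53.970611572265625, 117.91838073730469), 54.226165771484375) yaw -0.620019074906292
1 35 [ 392  141   29   53 1208] mean [492.53941883 -77.97812915] rect ((492.6636047363281, -77.98237609863281), (53.783260345458984, 117.55778503417969), 84.12955474853516) yaw -0.1032018116139112
[[ 0.964  0.267 -0.   ]
 [ 0.267 -0.964  0.001]
 [ 0.    -0.001 -1.   ]]Traceback (most recent call last):
  File "seg.py", line 11, in <module>
    ys,xs=np.nonzero(lab==l); P=np.array([px2w('top',x,y,47)[:2] for x,y in zip(xs,ys)])
                                          ~~~~^^^^^^^^^^^^^^
  File "h.py", line 7, in px2w
    K,k1,r,t=info(n)
             ~~~~^^^
  File "h.py", line 5, in info
    c=imaging.camera_info(n); return np.array(c['camera_matrix'],float),float(c['k1']),np.array(c['rvec'],float).ravel(),np.array(c['tvec'],float).ravel()
ValueError: time passes only in moves, steps and waits
```

```bash
sed -i 's/^def info/import functools\n@functools.lru_cache\ndef info/' h.py; python3 seg.py | tail -4; python3 -c "
from h import *
print(ctrl.get_obs()['t'])"
```

```text
0 27 [ 343  124   48   54 1215] mean [527.57828158  13.06395268] rect ((527.600341796875, 12.97562026977539), (53.970611572265625, 117.91838073730469), 54.226165771484375) yaw -0.620019074906292
1 35 [ 392  141   29   53 1208] mean [492.53941883 -77.97812915] rect ((492.6636047363281, -77.98237609863281), (53.783260345458984, 117.55778503417969), 84.12955474853516) yaw -0.1032018116139112
2 32 [ 428  134   41   56 1206] mean [ 507.83613078 -174.40215547] rect ((507.88043212890625, -174.37611389160156), (117.6461181640625, 53.92943572998047), 23.86322593688965) yaw 0.4172578726775887
stand [ 6.81621549e+02 -9.79239450e+01 -1.04960817e-01] res [-0.   0.2  0.1 -0.  -0.1 -0.1]
0.1
```

```bash
cat > go.py <<'E'
import sys
from h import *
x,y,z=map(float,sys.argv[1:4]); o=ctrl.get_obs()
M=R.from_rotvec(o['orientation']).as_matrix(); d=M.T@(np.array([x,y,z])-o['ee_pos'])
yaw=np.arctan2(M[1,0],M[0,0])
print('units',(d/50).round(3),'norm',np.linalg.norm(d)/50,'yaw',yaw.round(3),'t',o['t'],'ee',o['ee_pos'].round(1),'ft',o['ft_force'].round(2),'w',round(o['width'],1),'tilt',M[:,2].round(3))
if len(sys.argv)>4: print('turn units',((-(float(sys.argv[4])-yaw)+np.pi/2)%np.pi-np.pi/2)/0.1)
E
python3 go.py 508 -174 90 0.42
```

```text
units [ 8.864 -6.424  2.989] norm 11.348097067452477 yaw 0.27 t 0.1 ee [ 166.5 -601.9  239. ] ft [ 0.32 -0.21  0.35] w 87.7 tilt [-0.     0.001 -1.   ]
turn units -1.501876736397536
```

```bash
python3 -m crank '[{"travel":[0.68,-0.49,0],"turn":0},{"travel":[0.68,-0.49,0],"turn":0},{"travel":[0.68,-0.49,0],"turn":0},{"travel":[0.68,-0.49,0],"turn":0},{"travel":[0.68,-0.49,0],"turn":0},{"travel":[0.68,-0.49,0],"turn":0},{"travel":[0.68,-0.49,0],"turn":0},{"travel":[0.68,-0.49,0],"turn":0},{"travel":[0.68,-0.49,0],"turn":0},{"travel":[0.68,-0.49,0],"turn":0},{"travel":[0.68,-0.49,0],"turn":0},{"travel":[0.68,-0.49,0],"turn":0},{"travel":[0.68,-0.49,0],"turn":0}]' -1; python3 go.py 508 -174 85 0.42
```

```text
t: 1.4
ee_pos: [515.9, -164.1, 235.8]
orientation: [-3.111, -0.407, 0.005]
ft_force: [0.4, -0.7, 0.4]
width: 0.3
units [-0.196  0.165  3.015] norm 3.0258824890698715 yaw 0.26 t 1.4 ee [ 515.9 -164.1  235.8] ft [ 0.36 -0.7   0.36] w 0.3 tilt [-0.004  0.004 -1.   ]
turn units -1.5953388172622995
```

```bash
python3 -m crank '[{"travel":[-0.1,0.08,0.75],"turn":-0.8},{"travel":[-0.1,0.08,0.75],"turn":-0.8},{"travel":[0,0,0.75],"turn":0},{"travel":[0,0,0.6],"turn":0},{"travel":[0,0,0.3],"turn":0},{"travel":[0,0,0],"turn":0}]' -1; python3 go.py 508 -174 64 0.42
```

```text
t: 2.0
ee_pos: [513.4, -168.4, 73.2]
orientation: [-3.064, -0.68, -0.001]
ft_force: [0.1, -0.1, 0.6]
width: 0.6
units [-0.146  0.056  0.183] norm 0.24094258541044297 yaw 0.437 t 2.0 ee [ 513.4 -168.4   73.2] ft [ 0.06 -0.1   0.63] w 0.6 tilt [ 0.     0.003 -1.   ]
turn units 0.17101237533184932
```

```bash
python3 -m crank '[{"travel":[-0.15,0.06,0.1],"turn":0},{"travel":[0,0,0.1],"turn":0},{"travel":[0,0,0.1],"turn":0},{"travel":[0,0,0.1],"turn":0}]' -1; python3 -m crank '[{"travel":[0,0,0.08],"turn":0},{"travel":[0,0,0.08],"turn":0}]';python3 -m crank '[{"travel":[0,0,0.08],"turn":0},{"travel":[0,0,0.08],"turn":0}]'
```

```text
t: 2.4
ee_pos: [508.6, -175.4, 54.5]
orientation: [-3.065, -0.68, -0.005]
ft_force: [-1.5, 0.8, 2.2]
width: 0.3
t: 2.6
ee_pos: [508.8, -175.5, 46.7]
orientation: [-3.066, -0.68, -0.006]
ft_force: [-1.6, -0.1, 2.9]
width: 0.7
t: 2.8
ee_pos: [508.8, -175.5, 38.3]
orientation: [-3.066, -0.68, -0.006]
ft_force: [-2.0, -0.6, 2.7]
width: 0.7
```

Well2's cover sank 26 mm at under 3 N, so it is the free one. Next I go to the chest.

```bash
python3 -m crank '[{"travel":[0,0,-0.3],"turn":0},{"travel":[0,0,-0.8],"turn":0.8},{"travel":[0,0,-0.8],"turn":0.8},{"travel":[0,0,-0.8],"turn":0.8},{"travel":[0,0,0],"turn":0.8},{"travel":[0,0,0],"turn":0.8},{"travel":[0,0,0],"turn":0.7},{"travel":[0,0,0],"turn":0}]' -1; python3 go.py 400 330 160 -0.033
```

```text
t: 3.6
ee_pos: [511.6, -176.7, 186.2]
orientation: [3.139, -0.081, 0.022]
ft_force: [-0.5, -0.2, 0.6]
width: 0.5
units [ -2.758 -10.005   0.478] norm 10.389555554602998 yaw -0.052 t 3.6 ee [ 511.6 -176.7  186.2] ft [-0.5  -0.2   0.63] w 0.5 tilt [ 0.014 -0.002 -1.   ]
turn units -0.1852154937067807
```

```bash
python3 -m crank '[{"travel":[-0.23,-0.82,0],"turn":0},{"travel":[-0.23,-0.82,0],"turn":0},{"travel":[-0.23,-0.82,0],"turn":0},{"travel":[-0.23,-0.82,0],"turn":0},{"travel":[-0.23,-0.82,0],"turn":0},{"travel":[-0.23,-0.82,0],"turn":0},{"travel":[-0.23,-0.82,0],"turn":0},{"travel":[-0.23,-0.82,0],"turn":0},{"travel":[-0.23,-0.82,0],"turn":0},{"travel":[-0.23,-0.82,0],"turn":0},{"travel":[-0.23,-0.82,0],"turn":0},{"travel":[-0.23,-0.82,0],"turn":0},{"travel":[0,0,0],"turn":0}]' 1; python3 go.py 400 330 90 -0.033
```

```text
t: 4.9
ee_pos: [394.6, 339.5, 191.3]
orientation: [-3.139, 0.044, -0.05]
ft_force: [-0.1, 0.3, -0.5]
width: 87.6
units [0.049 0.193 2.028] norm 2.0379148387358192 yaw -0.028 t 4.9 ee [394.6 339.5 191.3] ft [-0.09  0.26 -0.53] w 87.6 tilt [ 0.032  0.002 -0.999]
turn units 0.04770264721399187
```

```bash
python3 -m crank '[{"travel":[0.1,0.2,0.7],"turn":0},{"travel":[0,0,0.7],"turn":0},{"travel":[0,0,0.4],"turn":0},{"travel":[0,0,0],"turn":0},{"travel":[0,0,0],"turn":0}]' 1; python3 go.py 400 330 51 -0.033; python3 -c "
from h import *
snap('scene','s1');snap('top','t1')"
```

```text
t: 5.4
ee_pos: [403.8, 331.0, 102.2]
orientation: [-3.136, 0.025, -0.057]
ft_force: [0.1, 0.7, 0.1]
width: 87.8
units [-0.112  0.026  1.02 ] norm 1.0269336926228716 yaw -0.016 t 5.4 ee [403.8 331.  102.2] ft [0.15 0.67 0.12] w 87.8 tilt [ 0.036  0.005 -0.999]
turn units 0.17159888539544532
```

View pics/s1.png

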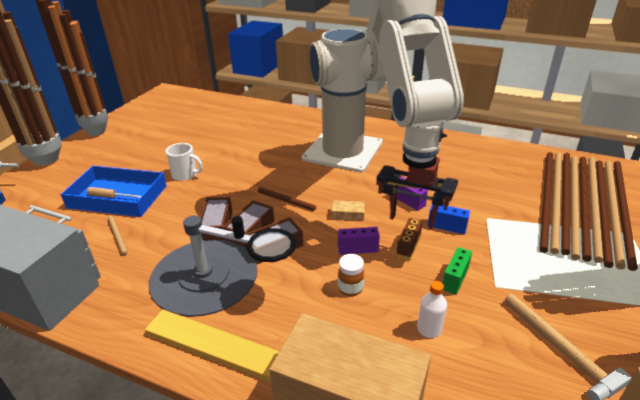

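```bash
python3 -m crank '[{"travel":[-0.05,0.02,0.2],"turn":0.1},{"travel":[-0.03,0,0.2],"turn":0.1},{"travel":[0,0,0.2],"turn":0},{"travel":[0,0,0.2],"turn":0},{"travel":[0,0,0.1],"turn":0},{"travel":[0,0,0],"turn":0}]' 1; python3 go.py 400 330 51 -0.033
```

```text
t: 6.1
ee_pos: [402.9, 331.5, 56.5]
orientation: [-3.131, 0.059, -0.064]
ft_force: [-0.9, -1.4, -0.3]
width: 87.8
units [-0.062  0.033  0.106] norm 0.12758470307941847 yaw -0.038 t 6.1 ee [402.9 331.5  56.5] ft [-0.95 -1.44 -0.31] w 87.8 tilt [ 0.041  0.009 -0.999]
turn units -0.047149856586603534
```

```bash
python3 -m crank '[{"travel":[-0.06,0.03,0.11],"turn":0},{"travel":[0,0,0],"turn":0}]' 1; python3 -m crank '[{"travel":[0,0,0],"turn":0},{"travel":[0,0,0],"turn":0},{"travel":[0,0,0],"turn":0},{"travel":[0,0,0],"turn":0},{"travel":[0,0,0],"turn":0}]' -1; python3 go.py 400 330 51 -0.033
```

```text
t: 6.3
ee_pos: [399.8, 330.0, 50.1]
orientation: [-3.131, 0.059, -0.063]
ft_force: [0.1, -0.4, -0.6]
width: 87.8
t: 6.8
ee_pos: [400.3, 330.5, 50.9]
orientation: [-3.13, 0.058, -0.066]
ft_force: [-0.0, -0.7, 0.6]
width: 51.3
units [-0.006  0.01  -0.002] norm 0.011451208679192129 yaw -0.038 t 6.8 ee [400.3 330.5  50.9] ft [-0.01 -0.7   0.57] w 51.3 tilt [ 0.042  0.01  -0.999]
turn units -0.04607004902863254
```

```bash
python3 -m crank '[{"travel":[0,0,0],"turn":0},{"travel":[0,0,0],"turn":0},{"travel":[0,0,0],"turn":0},{"travel":[0,0,0],"turn":0},{"travel":[0,0,0],"turn":0},{"travel":[0,0,0],"turn":0}]' -1; python3 -m crank '[{"travel":[0,0,-0.15],"turn":0},{"travel":[0,0,-0.3],"turn":0},{"travel":[0,0,-0.5],"turn":0},{"travel":[0,0,-0.6],"turn":0},{"travel":[0,0,-0.6],"turn":0},{"travel":[0,0,0],"turn":0},{"travel":[0,0,0],"turn":0}]' -1; python3 go.py 508 -174 180 0.42
```

```text
t: 7.4
ee_pos: [400.4, 330.4, 51.2]
orientation: [-3.13, 0.058, -0.066]
ft_force: [0.5, 0.1, 0.9]
width: 36.0
t: 8.1
ee_pos: [391.5, 326.2, 159.1]
orientation: [-3.138, 0.059, -0.051]
ft_force: [-0.5, -0.4, -6.6]
width: 35.8
units [ 2.715  9.908 -0.365] norm 10.279688678766854 yaw -0.038 t 8.1 ee [391.5 326.2 159.1] ft [-0.5  -0.4  -6.65] w 35.8 tilt [ 0.033  0.002 -0.999]
turn units -4.575086377987381
```

```bash
python3 -m crank '[{"travel":[0.1,0.35,-0.1],"turn":0},{"travel":[0.18,0.66,-0.1],"turn":0},{"travel":[0.18,0.66,0],"turn":0},{"travel":[0.18,0.66,0],"turn":0},{"travel":[0.18,0.66,0],"turn":0},{"travel":[0.18,0.66,0],"turn":0},{"travel":[0.18,0.66,0],"turn":0},{"travel":[0.18,0.66,0],"turn":0},{"travel":[0.18,0.66,0],"turn":0},{"travel":[0.18,0.66,0],"turn":0},{"travel":[0.18,0.66,0],"turn":0},{"travel":[0.18,0.66,0],"turn":0},{"travel":[0.18,0.66,0],"turn":0},{"travel":[0.18,0.66,0],"turn":0},{"travel":[0.1,0.35,0],"turn":0},{"travel":[0,0,0],"turn":0}]' -1; python3 go.py 508 -174 160 0.42
```

```text
t: 9.7
ee_pos: [489.6, -162.0, 143.3]
orientation: [3.141, -0.055, -0.012]
ft_force: [0.1, 0.8, -5.1]
width: 36.2
units [ 0.374  0.228 -0.338] norm 0.5529624494464693 yaw -0.035 t 9.7 ee [ 489.6 -162.   143.3] ft [ 0.11  0.75 -5.06] w 36.2 tilt [-0.008 -0.    -1.   ]
turn units -4.5474059756517855
```

```bash
python3 -m crank '[{"travel":[0.1,0,-0.1],"turn":-0.5},{"travel":[0.1,0.1,-0.1],"turn":-0.8},{"travel":[0.1,0.1,-0.1],"turn":-0.8},{"travel":[0,0,0],"turn":-0.8},{"travel":[0,0,0],"turn":-0.8},{"travel":[0,0,0],"turn":-0.5},{"travel":[0,0,0],"turn":0},{"travel":[0,0,0],"turn":0}]' -1; python3 go.py 508 -174.4 160 0.417;  python3 -c "
from h import *
snap('scene','s2');im=snap('top','t2');cv2.imwrite('pics/t2c.png',cv2.resize(im[90:240,330:530],None,fx=3.5,fy=3.5))"
```

```text
t: 10.5
ee_pos: [495.9, -164.6, 144.6]
orientation: [-3.063, -0.622, 0.046]
ft_force: [0.4, -0.4, -5.6]
width: 35.9
units [ 0.138  0.268 -0.317] norm 0.4371277048034748 yaw 0.401 t 10.5 ee [ 495.9 -164.6  144.6] ft [ 0.4  -0.39 -5.56] w 35.9 tilt [-0.032  0.01  -0.999]
turn units -0.1588898900425506
```

View pics/s2.png

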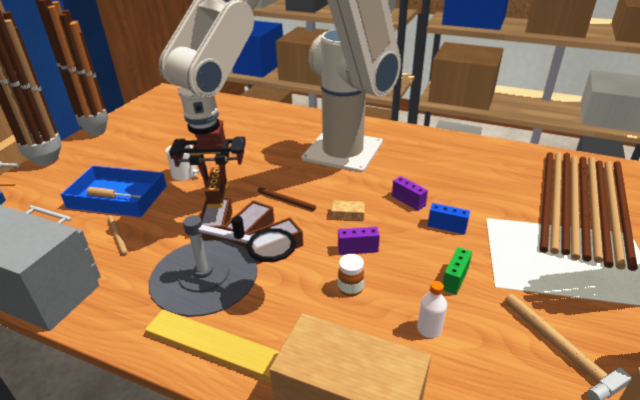

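View pics/t2c.png

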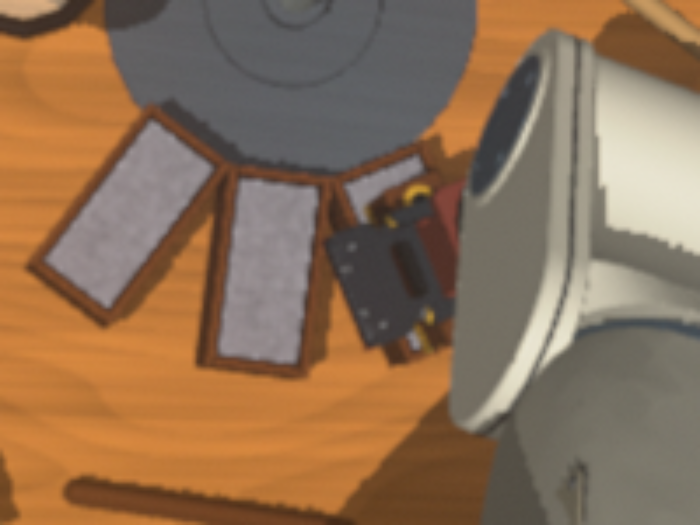

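```bash
python3 -m crank '[{"travel":[0.07,0.13,0],"turn":-0.1},{"travel":[0.07,0.13,0.2],"turn":-0.1},{"travel":[0,0,0.2],"turn":0},{"travel":[0,0,0],"turn":0},{"travel":[0,0,0],"turn":0}]' -1; python3 go.py 508 -174.4 103 0.417
```

```text
t: 11.1
ee_pos: [508.3, -174.8, 121.9]
orientation: [-3.056, -0.653, 0.045]
ft_force: [0.4, -1.0, -5.9]
width: 36.0
units [ 0.008 -0.001  0.379] norm 0.3788038947298883 yaw 0.421 t 11.1 ee [ 508.3 -174.8  121.9] ft [ 0.35 -0.99 -5.89] w 36.0 tilt [-0.031  0.01  -0.999]
turn units 0.04236115365755522
```

```bash
python3 -m crank '[{"travel":[0,0,0.12],"turn":0},{"travel":[0,0,0.12],"turn":0},{"travel":[0,0,0.1],"turn":0},{"travel":[0,0,0],"turn":0}]' -1; python3 go.py 508 -174.4 103 0.417;  python3 -c "
from h import *
im=snap('scene','s3');cv2.imwrite('pics/s3c.png',cv2.resize(im[130:280,130:330],None,fx=3.5,fy=3.5,interpolation=2))"
```

```text
t: 11.5
ee_pos: [507.3, -174.4, 103.5]
orientation: [-3.056, -0.653, 0.045]
ft_force: [-0.2, -0.1, -5.4]
width: 36.0
units [0.013 0.005 0.009] norm 0.016121560336213606 yaw 0.421 t 11.5 ee [ 507.3 -174.4  103.5] ft [-0.17 -0.05 -5.4 ] w 36.0 tilt [-0.032  0.01  -0.999]
turn units 0.03981809212790566
```

View pics/s3c.png

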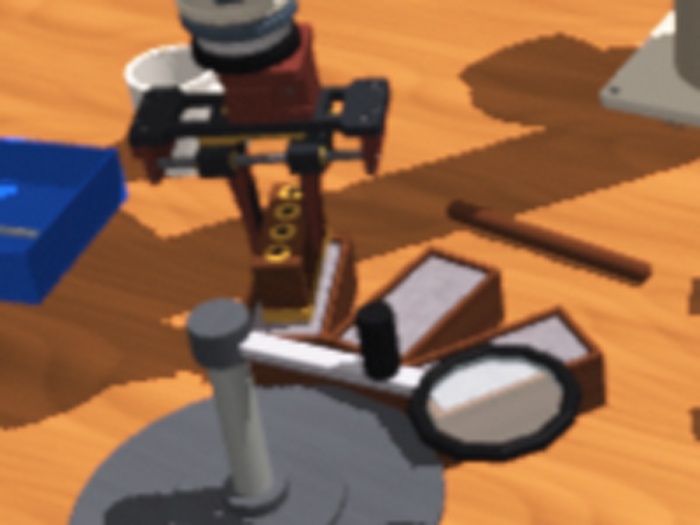

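The scene view shows the chest held over well2, brass sole down and lined up with the well, at crop ~(285,260). Lowering it on to the cover now.

```bash
python3 -m crank '[{"travel":[0,0,0.08],"turn":0},{"travel":[0,0,0.08],"turn":0}]'; python3 -m crank '[{"travel":[0,0,0.08],"turn":0},{"travel":[0,0,0.08],"turn":0}]';python3 -m crank '[{"travel":[0,0,0.08],"turn":0},{"travel":[0,0,0.08],"turn":0}]'
```

```text
t: 11.75
ee_pos: [508.0, -174.7, 96.2]
orientation: [-3.058, -0.653, 0.042]
ft_force: [-0.4, 0.1, -3.8]
width: 35.7
t: 11.95
ee_pos: [507.9, -174.7, 87.9]
orientation: [-3.058, -0.653, 0.041]
ft_force: [-0.7, 0.8, -4.1]
width: 35.6
t: 12.15
ee_pos: [507.9, -174.7, 79.4]
orientation: [-3.058, -0.653, 0.041]
ft_force: [-1.0, -0.2, -3.7]
width: 35.4
```

```bash
python3 -m crank '[{"travel":[0,0,0.06],"turn":0},{"travel":[0,0,0.05],"turn":0}]'; python3 -m crank '[{"travel":[0,0,0.03],"turn":0},{"travel":[0,0,0],"turn":0}]'
```

```text
t: 12.35
ee_pos: [507.9, -174.7, 73.2]
orientation: [-3.058, -0.653, 0.04]
ft_force: [-0.3, -0.5, -1.9]
width: 35.8
t: 12.55
ee_pos: [507.3, -175.0, 72.0]
orientation: [-3.058, -0.653, 0.042]
ft_force: [-1.1, -0.0, 0.1]
width: 35.8
```

```bash
python3 -m crank '[{"travel":[0,0,0],"turn":0},{"travel":[0,0,0],"turn":0},{"travel":[0,0,0],"turn":0},{"travel":[0,0,0],"turn":0},{"travel":[0,0,0],"turn":0},{"travel":[0,0,0],"turn":0},{"travel":[0,0,0],"turn":0},{"travel":[0,0,0],"turn":0}]' 0.6; python3 -m crank '[{"travel":[0,0,-0.2],"turn":0},{"travel":[0,0,-0.5],"turn":0},{"travel":[0,0,-0.8],"turn":0},{"travel":[0,0,-0.8],"turn":0},{"travel":[0,0,-0.8],"turn":0},{"travel":[0,0,0],"turn":0}]'
python3 -c "
from h import *
im=snap('scene','s4');cv2.imwrite('pics/s4c.png',cv2.resize(im[130:280,130:330],None,fx=3.5,fy=3.5,interpolation=2))
im=snap('top','t4')"
```

```text
t: 13.35
ee_pos: [509.4, -175.4, 73.1]
orientation: [-3.06, -0.654, 0.036]
ft_force: [0.1, -0.1, -0.3]
width: 70.0
t: 13.95
ee_pos: [512.9, -176.3, 235.8]
orientation: [-3.059, -0.653, 0.039]
ft_force: [0.1, 0.4, -0.1]
width: 70.0
```

View pics/s4c.png

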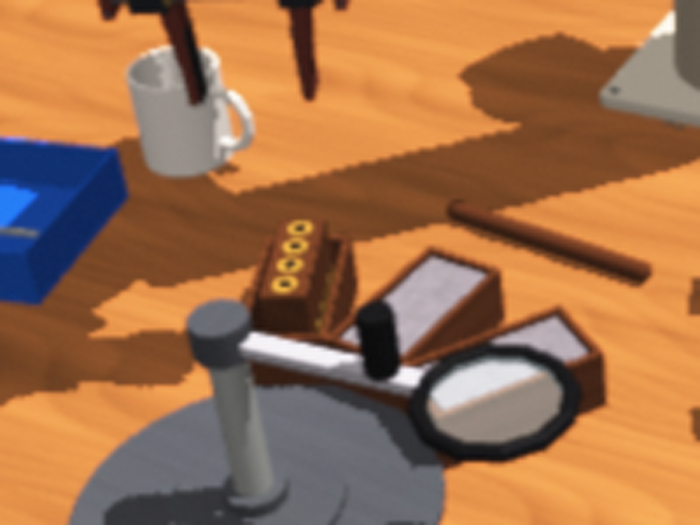

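View pics/t4.png

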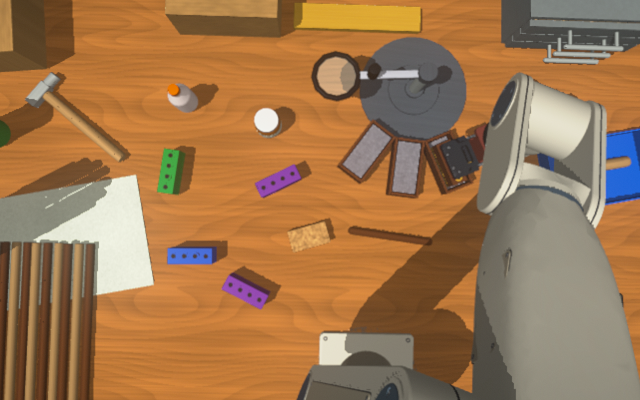

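The chest sits sunk in well2 with its seats showing. Checking its position from the seats, then working out the grip position.

```bash
python3 - <<'E'
from h import *
p=np.array([681.62,-97.92]);yaw=-.105
S=np.array([px2w('scene',(x+.5)/3.5-.5+130,(y+.5)/3.5-.5+130,75)[:2] for x,y in [(300,227),(295,246),(289,264),(284,284)]])
c=S.mean(0);d=S[3]-S[0];print('chest@75',c,'span',np.hypot(*d),'yaw',np.arctan2(d[1],d[0]),'well2',[507.84,-174.4])
v=p-c;print('arm value to chest',yaw-np.arctan2(v[1],v[0]),'r',np.hypot(*v))
# lens from scene: crop ellipse centre, grip top
L=px2w('scene',(496+.5)/3.5-.5+130,(401+.5)/3.5-.5+130,156);print('lens',L)
# grip from top view
for (u,w) in [(373,72)]: print(px2w('top',u,w,201))
for a in (1.407,1.42): 
  t=yaw-a; print('grip',p-115*np.array([np.cos(t),np.sin(t)]),'lens',p-190*np.array([np.cos(t),np.sin(t)]), w2px('top',[[*(p-115*np.array([np.cos(t),np.sin(t)])),201]]))
t=yaw+.52;print('target grip',p-115*np.array([np.cos(t),np.sin(t)]))
E
python3 - <<'E'
import cv2
im=cv2.imread('pics/t4.png');cv2.imwrite('pics/t4c.png',cv2.resize(im[40:120,300:450],None,fx=5,fy=5,interpolation=2))
im=cv2.imread('pics/s4.png');cv2.imwrite('pics/s4d.png',cv2.resize(im[200:275,170:310],None,fx=5,fy=5,interpolation=2))
E
```

```text
chest@75 [ 503.85486032 -175.44876652] span 73.56504971543056 yaw 0.41758605748880523 well2 [507.84, -174.4]
arm value to chest -0.5162602270724305 r 193.9359547004598
lens [676.95309592  95.93588049 156.        ]
[666.85907273  19.89743823 201.        ]
grip [674.86231755  16.8812793 ] lens [670.45513334  91.75167884] [[374.59409373  68.08362568]]
grip [676.35526316  16.95942612] lens [672.92173914  91.88079098] [[374.57097293  67.34327602]]
target grip [ 576.38162314 -144.28684199]
```

View pics/t4c.png

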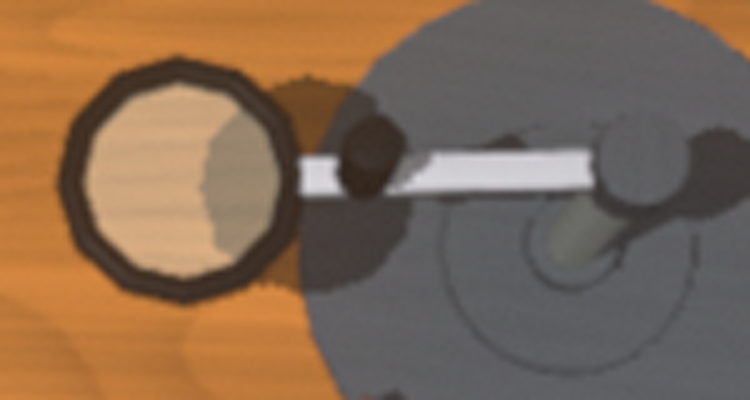

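View pics/s4d.png

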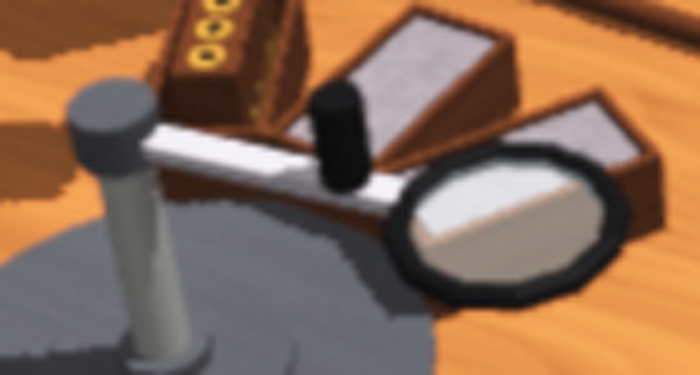

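```bash
python3 -m crank '[{"travel":[0,0,-0.3],"turn":-1},{"travel":[0,0,-0.2],"turn":-1},{"travel":[0,0,0],"turn":-1},{"travel":[0,0,0],"turn":-1},{"travel":[0,0,0],"turn":-1},{"travel":[0,0,0],"turn":-1},{"travel":[0,0,0],"turn":-1},{"travel":[0,0,0],"turn":-1},{"travel":[0,0,0],"turn":-1},{"travel":[0,0,0],"turn":-1},{"travel":[0,0,0],"turn":-1},{"travel":[0,0,0],"turn":-1},{"travel":[0,0,0],"turn":0}]' 0.6; python3 go.py 675 17 245 1.63
```

```text
t: 15.35
ee_pos: [497.1, -170.6, 235.7]
orientation: [-2.06, -2.276, 0.048]
ft_force: [0.0, -0.3, -0.7]
width: 70.0
units [ 3.389  3.894 -0.354] norm 5.174563068136472 yaw 1.669 t 15.35 ee [ 497.1 -170.6  235.7] ft [ 0.03 -0.34 -0.67] w 70.0 tilt [-0.074  0.025 -0.997]
turn units 0.3901363968077365
```

```bash
python3 -m crank '[{"travel":[0.3,0.35,-0.15],"turn":0},{"travel":[0.5,0.58,-0.15],"turn":0},{"travel":[0.5,0.58,-0.15],"turn":0},{"travel":[0.5,0.58,-0.05],"turn":0},{"travel":[0.5,0.58,0],"turn":0},{"travel":[0.4,0.5,0],"turn":0},{"travel":[0.2,0.2,0],"turn":0},{"travel":[0,0,0],"turn":0}]' 0.6; python3 go.py 675 17 235 1.63
```

```text
t: 16.15
ee_pos: [652.7, -5.5, 242.5]
orientation: [-2.079, -2.238, 0.064]
ft_force: [0.4, -0.2, 0.2]
width: 70.2
units [0.411 0.489 0.121] norm 0.6502805486940243 yaw 1.643 t 16.15 ee [652.7  -5.5 242.5] ft [ 0.35 -0.16  0.22] w 70.2 tilt [-0.091  0.028 -0.995]
turn units 0.12992401905781215
```

```bash
python3 -m crank '[{"travel":[0,0,0],"turn":1},{"travel":[0,0,0],"turn":1},{"travel":[0,0,0],"turn":1},{"travel":[0,0,0],"turn":1},{"travel":[0,0,0],"turn":1},{"travel":[0,0,0],"turn":1},{"travel":[0,0,0],"turn":1},{"travel":[0,0,0],"turn":1},{"travel":[0,0,0],"turn":1},{"travel":[0,0,0],"turn":1},{"travel":[0,0,0],"turn":1},{"travel":[0,0,0],"turn":1},{"travel":[0,0,0],"turn":0}]' 0.6; python3 go.py 675 17 235 0.415
```

```text
t: 17.45
ee_pos: [633.2, -22.8, 236.2]
orientation: [-3.04, -0.564, 0.168]
ft_force: [0.2, -0.5, -0.2]
width: 70.5
units [ 1.065 -0.444 -0.052] norm 1.1548518702001231 yaw 0.37 t 17.45 ee [633.2 -22.8 236.2] ft [ 0.21 -0.47 -0.24] w 70.5 tilt [-0.115  0.025 -0.993]
turn units -0.4458061839898897
```

```bash
python3 -m crank '[{"travel":[0,0,0],"turn":0},{"travel":[0,0,0],"turn":0},{"travel":[0,0,0],"turn":0},{"travel":[0,0,0],"turn":0}]' 0.6; python3 go.py 675 17 235 0.415;  python3 -m crank '[{"travel":[0,0,0],"turn":-1},{"travel":[0,0,0],"turn":0},{"travel":[0,0,0],"turn":0}]' ; python3 go.py 675 17 235 0.415;python3 -m crank '[{"travel":[0.5,0,0],"turn":0},{"travel":[0,0,0],"turn":0},{"travel":[0,0,0],"turn":0}]' ; python3 go.py 675 17 235 0.415
```

```text
t: 17.85
ee_pos: [631.2, -24.9, 235.9]
orientation: [-3.038, -0.57, 0.17]
ft_force: [0.7, -0.2, 0.4]
width: 70.3
units [ 1.118 -0.466 -0.064] norm 1.2126639069557705 yaw 0.374 t 17.85 ee [631.2 -24.9 235.9] ft [ 0.73 -0.23  0.44] w 70.3 tilt [-0.116  0.025 -0.993]
turn units -0.41026041846947026
t: 18.15
ee_pos: [631.2, -24.8, 235.8]
orientation: [-3.0, -0.722, 0.166]
ft_force: [-0.8, -0.5, -0.2]
width: 70.5
units [ 1.157 -0.348 -0.065] norm 1.2101762494397637 yaw 0.476 t 18.15 ee [631.2 -24.8 235.8] ft [-0.76 -0.53 -0.16] w 70.5 tilt [-0.116  0.025 -0.993]
turn units 0.6098504013743877
t: 18.45
ee_pos: [653.4, -13.2, 233.5]
orientation: [-3.002, -0.715, 0.168]
ft_force: [-0.6, 0.1, -0.1]
width: 70.2
units [ 0.653 -0.349 -0.066] norm 0.7432671843191301 yaw 0.471 t 18.45 ee [653.4 -13.2 233.5] ft [-0.61  0.12 -0.06] w 70.2 tilt [-0.117  0.024 -0.993]
turn units 0.5628909733399579
```

```bash
python3 -m crank '[{"travel":[-0.8,0,-0.1],"turn":0},{"travel":[-0.8,0,-0.1],"turn":0},{"travel":[-0.8,0,-0.1],"turn":0},{"travel":[-0.8,0,-0.1],"turn":0},{"travel":[0,0,0],"turn":0},{"travel":[0,0,0],"turn":0}]' 0.6; python3 go.py 675 17 235 0.415;  python3 -m crank '[{"travel":[0.8,0,0],"turn":0},{"travel":[0.8,0,0],"turn":0},{"travel":[0.8,0,0],"turn":0},{"travel":[0.8,0,0],"turn":0},{"travel":[0,0,0],"turn":0},{"travel":[0,0,0],"turn":0}]' ; python3 go.py 675 17 235 0.415
```

```text
t: 19.05
ee_pos: [505.6, -88.3, 268.0]
orientation: [-3.003, -0.709, 0.172]
ft_force: [0.9, 0.8, 0.5]
width: 70.4
units [ 4.019 -0.332  0.299] norm 4.043945320655593 yaw 0.467 t 19.05 ee [505.6 -88.3 268. ] ft [0.9  0.77 0.52] w 70.4 tilt [-0.12   0.024 -0.993]
turn units 0.5242227594930982
t: 19.65
ee_pos: [655.1, -11.8, 249.8]
orientation: [-3.004, -0.706, 0.171]
ft_force: [-0.3, 0.2, 0.7]
width: 70.0
units [ 0.64  -0.317  0.26 ] norm 0.7597881232767288 yaw 0.465 t 19.65 ee [655.1 -11.8 249.8] ft [-0.27  0.21  0.74] w 70.0 tilt [-0.119  0.024 -0.993]
turn units 0.503946156953583
```

```bash
python3 -m crank '[{"travel":[0.32,-0.16,0.05],"turn":0},{"travel":[0.32,-0.16,0.05],"turn":0},{"travel":[0,0,0],"turn":0}]' 0.6; python3 go.py 675 17 182 0.415
python3 - <<'E'
from h import *
im=snap('top','t5');cv2.imwrite('pics/t5c.png',cv2.resize(im[40:120,300:450],None,fx=4,fy=4,interpolation=2))
im=snap('scene','s5');cv2.imwrite('pics/s5c.png',cv2.resize(im[130:280,130:330],None,fx=3.5,fy=3.5,interpolation=2))
E
```

```text
t: 19.95
ee_pos: [676.3, 19.0, 242.1]
orientation: [-3.004, -0.704, 0.173]
ft_force: [0.1, -0.2, -0.4]
width: 69.9
units [0.077 0.114 1.195] norm 1.2026798560401433 yaw 0.464 t 19.95 ee [676.3  19.  242.1] ft [ 0.07 -0.15 -0.37] w 69.9 tilt [-0.12   0.024 -0.992]
turn units 0.4911693087819735
```

View pics/s5c.png

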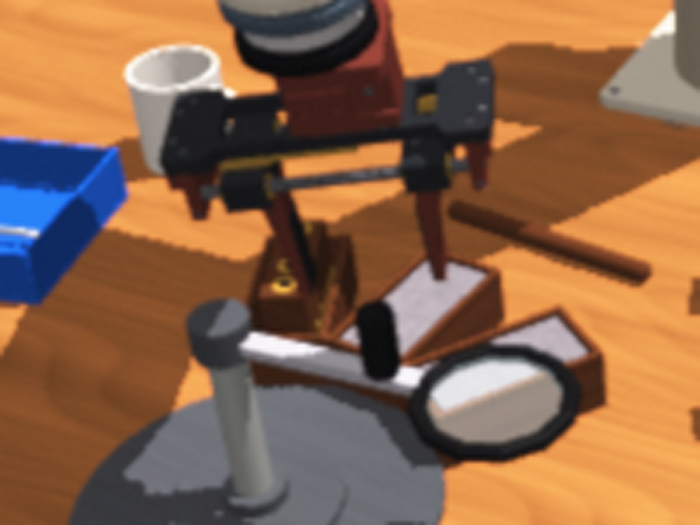

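The open fingers straddle the grip (crop (377,340)) and stand above it. Descending.

```bash
python3 -m crank '[{"travel":[0.03,0.05,0.3],"turn":0},{"travel":[0.03,0.05,0.3],"turn":0},{"travel":[0.02,0.02,0.3],"turn":0},{"travel":[0,0,0.2],"turn":0},{"travel":[0,0,0],"turn":0},{"travel":[0,0,0],"turn":0}]' 0.6; python3 go.py 675 17 182 0.415
```

```text
t: 20.65
ee_pos: [672.9, 13.0, 181.2]
orientation: [-3.005, -0.7, 0.178]
ft_force: [0.5, -0.4, 0.3]
width: 70.3
units [ 0.071 -0.054 -0.02 ] norm 0.09130749010900098 yaw 0.462 t 20.65 ee [672.9  13.  181.2] ft [ 0.5  -0.38  0.32] w 70.3 tilt [-0.124  0.024 -0.992]
turn units 0.4654233879637082
```

```bash
python3 -m crank '[{"travel":[0.07,-0.055,-0.02],"turn":0},{"travel":[0,0,0],"turn":0}]' 0.6; python3 -m crank '[{"travel":[0,0,0],"turn":0},{"travel":[0,0,0],"turn":0},{"travel":[0,0,0],"turn":0},{"travel":[0,0,0],"turn":0},{"travel":[0,0,0],"turn":0},{"travel":[0,0,0],"turn":0},{"travel":[0,0,0],"turn":0}]' -0.2; python3 -m crank '[{"travel":[0,0,0],"turn":0},{"travel":[0,0,0],"turn":0},{"travel":[0,0,0],"turn":0},{"travel":[0,0,0],"turn":0}]' -1;python3 go.py 675 17 182 0.415
```

```text
t: 20.85
ee_pos: [675.5, 17.2, 182.6]
orientation: [-3.005, -0.7, 0.177]
ft_force: [-0.4, -0.9, -0.8]
width: 70.3
t: 21.55
ee_pos: [676.5, 17.6, 184.6]
orientation: [-3.006, -0.701, 0.172]
ft_force: [0.6, 0.1, 0.1]
width: 35.4
t: 21.95
ee_pos: [676.8, 16.6, 184.4]
orientation: [-3.008, -0.701, 0.172]
ft_force: [0.3, 0.3, -0.4]
width: 24.9
units [-0.023 -0.019  0.052] norm 0.06036235077754237 yaw 0.462 t 21.95 ee [676.8  16.6 184.4] ft [ 0.34  0.3  -0.38] w 24.9 tilt [-0.119  0.021 -0.993]
turn units 0.4656045099683248
```

```bash
cat > arc.py <<'E'
import sys
from h import *
o=ctrl.get_obs();M=R.from_rotvec(o['orientation']).as_matrix();e=o['ee_pos']
p=np.array([681.62,-97.92]);v=e[:2]-p;r=np.hypot(*v);th=np.arctan2(v[1],v[0])%(2*np.pi)
a=np.pi-.105-th;print('t',o['t'],'ee',e.round(1),'r',r,'arm',a,'ft',o['ft_force'].round(1),'w',o['width'].round(1),'tilt',M[:,2].round(3),'mom',o['moment'].round(2))
tgt=float(sys.argv[1]);n=int(sys.argv[2]);zt=float(sys.argv[3])
A=np.linspace(a,tgt,n+1);P=[np.array([*(p+115*np.array([np.cos(np.pi-.105-x),np.sin(np.pi-.105-x)])),zt]) for x in A];P[0]=e
for i in range(n): print((M.T@(P[i+1]-P[i])/50).round(2).tolist())
E
python3 arc.py -0.521 20 184
```

```text
Traceback (most recent call last):
  File "arc.py", line 5, in <module>
    a=np.pi-.105-th;print('t',o['t'],'ee',e.round(1),'r',r,'arm',a,'ft',o['ft_force'].round(1),'w',o['width'].round(1),'tilt',M[:,2].round(3),'mom',o['moment'].round(2))
                                                                                                   ^^^^^^^^^^^^^^^^
AttributeError: 'float' object has no attribute 'round'
```

```bash
sed -i "s/o\['width'\].round(1)/round(o['width'],1)/" arc.py; python3 arc.py -0.521 20 184
```

```text
t 21.95 ee [676.8  16.6 184.4] r 114.6025723270387 arm 1.4233330648965514 ft [ 0.3  0.3 -0.4] w 24.9 tilt [-0.119  0.021 -0.993] mom [-0.62 -0.26 -0.11]
[-0.2, -0.09, 0.03]
[-0.21, -0.06, 0.03]
[-0.22, -0.04, 0.02]
[-0.22, -0.02, 0.02]
[-0.22, 0.01, 0.02]
[-0.22, 0.03, 0.02]
[-0.22, 0.05, 0.02]
[-0.21, 0.07, 0.02]
[-0.2, 0.09, 0.01]
[-0.19, 0.11, 0.01]
[-0.18, 0.13, 0.01]
[-0.17, 0.14, 0.01]
[-0.16, 0.16, 0.0]
[-0.14, 0.17, 0.0]
[-0.12, 0.19, -0.0]
[-0.1, 0.2, -0.0]
[-0.08, 0.21, -0.01]
[-0.06, 0.21, -0.01]
[-0.04, 0.22, -0.01]
[-0.02, 0.22, -0.01]
```

```bash
python3 -m crank '[{"travel":[-0.2,-0.09,0.03],"turn":0},{"travel":[-0.21,-0.06,0.03],"turn":0}]' -1; python3 -m crank '[{"travel":[-0.22,-0.04,0.02],"turn":0},{"travel":[-0.22,-0.02,0.02],"turn":0},{"travel":[-0.22,0.01,0.02],"turn":0}]'; python3 arc.py -0.521 15 184
```

```text
t: 22.15
ee_pos: [658.8, 13.7, 184.7]
orientation: [-3.013, -0.705, 0.156]
ft_force: [3.6, 1.7, -0.4]
width: 24.7
t: 22.45
ee_pos: [628.4, 2.7, 184.7]
orientation: [-3.012, -0.709, 0.146]
ft_force: [2.4, 5.7, -1.4]
width: 24.9
t 22.45 ee [628.4   2.7 184.7] r 113.80721888853427 arm 0.9789259590254606 ft [ 2.4  5.7 -1.4] w 24.9 tilt [-0.102  0.021 -0.995] mom [-0.01 -1.04  0.21]
[-0.23, -0.01, 0.03]
[-0.23, 0.04, 0.02]
[-0.22, 0.06, 0.01]
[-0.21, 0.08, 0.01]
[-0.2, 0.11, 0.01]
[-0.19, 0.13, 0.01]
[-0.18, 0.14, 0.01]
[-0.16, 0.16, 0.0]
[-0.15, 0.18, 0.0]
[-0.13, 0.19, -0.0]
[-0.11, 0.2, -0.0]
[-0.09, 0.21, -0.01]
[-0.07, 0.22, -0.01]
[-0.05, 0.23, -0.01]
[-0.02, 0.23, -0.01]
```

Following the arc well, with low forces.

```bash
python3 -m crank '[{"travel":[-0.23,-0.01,0.03],"turn":0},{"travel":[-0.23,0.04,0.02],"turn":0},{"travel":[-0.22,0.06,0.01],"turn":0},{"travel":[-0.21,0.08,0.01],"turn":0},{"travel":[-0.2,0.11,0.01],"turn":0}]' -1;  python3 arc.py -0.521 10 184
```

```text
t: 22.95
ee_pos: [582.6, -34.5, 184.8]
orientation: [-3.011, -0.712, 0.14]
ft_force: [0.0, 4.5, -0.5]
width: 24.2
t 22.95 ee [582.6 -34.5 184.8] r 117.57431657661259 arm 0.46516001317072275 ft [ 0.   4.5 -0.5] w 24.2 tilt [-0.098  0.023 -0.995] mom [ 0.15 -0.49  0.19]
[-0.16, 0.17, 0.02]
[-0.18, 0.14, 0.0]
[-0.16, 0.16, 0.0]
[-0.14, 0.17, -0.0]
[-0.13, 0.19, -0.0]
[-0.11, 0.2, -0.0]
[-0.09, 0.21, -0.01]
[-0.07, 0.22, -0.01]
[-0.04, 0.22, -0.01]
[-0.02, 0.23, -0.01]
```

```bash
python3 -m crank '[{"travel":[-0.16,0.17,0.02],"turn":0},{"travel":[-0.18,0.14,0],"turn":0},{"travel":[-0.16,0.16,0],"turn":0},{"travel":[-0.14,0.17,0],"turn":0},{"travel":[-0.13,0.19,0],"turn":0}]' -1;  python3 arc.py -0.521 5 184
```

```text
t: 23.45
ee_pos: [555.8, -88.9, 184.9]
orientation: [-2.999, -0.708, 0.165]
ft_force: [-2.6, 2.8, 3.6]
width: 20.4
t 23.45 ee [555.8 -88.9 184.9] r 126.16471444814961 arm -0.03369648381892576 ft [-2.6  2.8  3.6] w 20.4 tilt [-0.117  0.03  -0.993] mom [-0.03  0.44 -0.02]
[0.09, 0.31, -0.01]
[-0.09, 0.21, -0.01]
[-0.06, 0.21, -0.01]
[-0.04, 0.22, -0.01]
[-0.02, 0.22, -0.02]
```

The opening has fallen to 20.4 mm, so the pads are slipping off the cylinder. I stop, open, lift and look.

```bash
python3 -m crank '[{"travel":[0,0,0],"turn":0},{"travel":[0,0,0],"turn":0},{"travel":[0,0,0],"turn":0},{"travel":[0,0,0],"turn":0},{"travel":[0,0,0],"turn":0}]' 0.6; 
python3 - <<'E'
from h import *
im=snap('top','t6');cv2.imwrite('pics/t6c.png',cv2.resize(im[40:200,320:500],None,fx=4,fy=3.7,interpolation=2))
im=snap('scene','s6');cv2.imwrite('pics/s6c.png',cv2.resize(im[130:280,130:330],None,fx=3.5,fy=3.5,interpolation=2))
E
python3 arc.py -0.521 5 184
```

```text
t: 23.95
ee_pos: [555.2, -91.4, 184.9]
orientation: [-3.0, -0.702, 0.166]
ft_force: [0.2, 1.2, -0.2]
width: 57.0
t 24.05 ee [555.2 -91.3 184.9] r 126.5749754487639 arm -0.052681104600524886 ft [-1.  -0.7 -0.6] w 65.4 tilt [-0.117  0.03  -0.993] mom [-0.06  0.01 -0.01]
[0.11, 0.31, -0.02]
[-0.08, 0.2, -0.01]
[-0.06, 0.21, -0.01]
[-0.04, 0.21, -0.01]
[-0.02, 0.21, -0.02]
```

View pics/s6c.png

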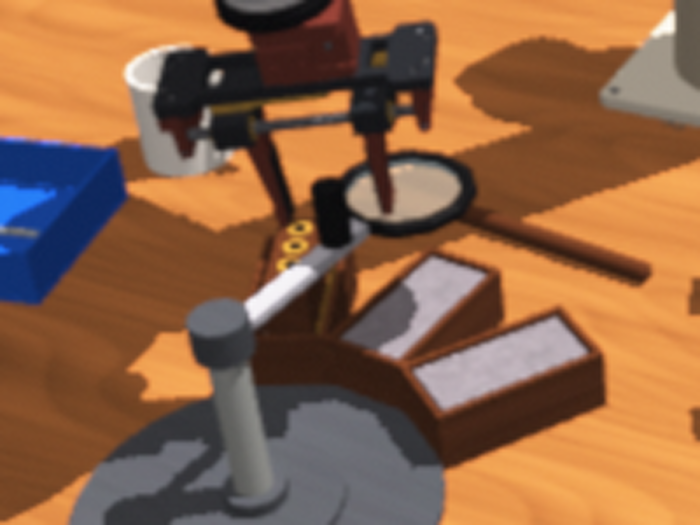

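View pics/t6c.png

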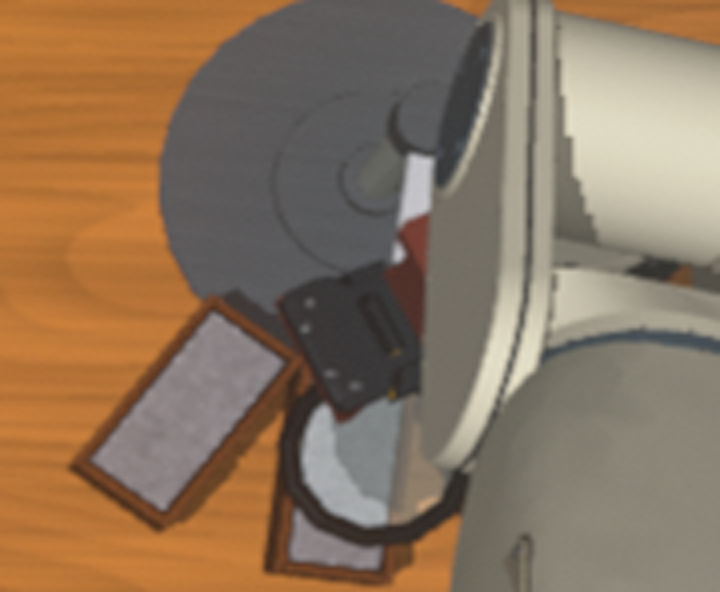

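```bash
python3 - <<'E'
from h import *
p=np.array([681.62,-97.92])
def arm(q): v=p-q[:2]; return -.105-np.arctan2(v[1],v[0]),np.hypot(*v)
for n,u,w,z in [('scene',409/3.5+130,193/3.5+130,150),('scene',329/3.5+130,186/3.5+130,201),('top',415.5,163,150)]:
    q=px2w(n,u,w,z);print(n,z,q.round(1),arm(q))
for a in (0.0,-.05,-.1,-.15):
    t=-.105-a;u=np.array([np.cos(t),np.sin(t)])
    P=[[*(p-190*u),150],[*(p-115*u),201]]
    print(a,P[1],((w2px('scene',P)-130)*3.5).round(0).tolist(),w2px('top',P).round(1).tolist())
E
```

```text
scene 150 [494.  -69.4 150. ] (np.float64(0.04582256676862635), np.float64(189.80087892475595))
scene 201 [570.9 -79.7 201. ] (np.float64(0.05778213276358861), np.float64(112.19255915278899))
top 150 [492.2 -78.7 150. ] (np.float64(-0.0037962547630291665), np.float64(190.38509011886697))
0.0 [np.float64(567.2533552839228), np.float64(-85.86717558467852), 201] [[399.0, 190.0], [324.0, 181.0]] [[415.2, 162.8], [424.9, 123.2]]
-0.05 [np.float64(566.7938936576762), np.float64(-91.59818837188722), 201] [[389.0, 186.0], [317.0, 179.0]] [[419.7, 163.3], [427.8, 123.5]]
-0.1 [np.float64(566.6214374970052), np.float64(-97.34500239583033), 201] [[377.0, 184.0], [310.0, 177.0]] [[424.2, 163.5], [430.7, 123.7]]
-0.15 [np.float64(566.7364178524981), np.float64(-103.09325361433093), 201] [[366.0, 181.0], [303.0, 176.0]] [[428.8, 163.6], [433.5, 123.7]]
```

```bash
python3 go.py 567.8 -82.5 184; python3 -m crank '[{"travel":[0.15,0,0],"turn":0},{"travel":[0.15,-0.04,0],"turn":0},{"travel":[0,0,0],"turn":0}]' 0.6; python3 go.py 567.8 -82.5 184
```

```text
units [ 0.304 -0.045 -0.006] norm 0.3076269126447125 yaw 0.464 t 24.05 ee [555.2 -91.3 184.9] ft [-0.95 -0.71 -0.62] w 65.4 tilt [-0.117  0.03  -0.993]
t: 24.35
ee_pos: [569.1, -81.7, 183.6]
orientation: [-3.0, -0.703, 0.165]
ft_force: [0.2, -0.4, 0.6]
width: 70.3
units [-0.031  0.002 -0.004] norm 0.031396107173143124 yaw 0.464 t 24.35 ee [569.1 -81.7 183.6] ft [ 0.24 -0.4   0.56] w 70.3 tilt [-0.117  0.03  -0.993]
```

```bash
python3 -m crank '[{"travel":[0,0,0],"turn":0},{"travel":[0,0,0],"turn":0},{"travel":[0,0,0],"turn":0},{"travel":[0,0,0],"turn":0},{"travel":[0,0,0],"turn":0},{"travel":[0,0,0],"turn":0},{"travel":[0,0,0],"turn":0}]' -0.2; python3 -m crank '[{"travel":[0,0,0],"turn":0},{"travel":[0,0,0],"turn":0},{"travel":[0,0,0],"turn":0}]' -1; python3 arc.py -0.521 8 184
```

```text
t: 25.05
ee_pos: [569.0, -81.5, 183.5]
orientation: [-3.0, -0.704, 0.166]
ft_force: [0.4, -0.4, -0.5]
width: 35.0
t: 25.35
ee_pos: [569.8, -82.1, 183.5]
orientation: [-3.001, -0.705, 0.164]
ft_force: [-1.3, 0.9, 0.5]
width: 25.3
t 25.35 ee [569.8 -82.1 183.5] r 112.95885213864848 arm 0.03585357790117083 ft [-1.3  0.9  0.5] w 25.3 tilt [-0.115  0.029 -0.993] mom [-0.5  -0.22 -0.03]
[-0.12, 0.11, -0.01]
[-0.08, 0.14, -0.0]
[-0.07, 0.15, -0.01]
[-0.06, 0.15, -0.01]
[-0.05, 0.15, -0.01]
[-0.04, 0.16, -0.01]
[-0.02, 0.16, -0.01]
[-0.01, 0.16, -0.01]
```

```bash
python3 -m crank '[{"travel":[-0.1,0.12,0],"turn":0},{"travel":[-0.07,0.14,0],"turn":0},{"travel":[-0.06,0.15,0],"turn":0},{"travel":[0,0,0],"turn":0}]' -1; python3 arc.py -0.521 5 184
```

```text
t: 25.75
ee_pos: [566.9, -104.3, 183.6]
orientation: [-2.997, -0.709, 0.167]
ft_force: [2.5, -0.6, -3.5]
width: 25.1
t 25.75 ee [ 566.9 -104.3  183.6] r 114.86698175506046 arm -0.16029931309079704 ft [ 2.5 -0.6 -3.5] w 25.1 tilt [-0.118  0.031 -0.992] mom [-1.02 -1.06  0.1 ]
[-0.06, 0.15, -0.01]
[-0.05, 0.16, -0.01]
[-0.04, 0.16, -0.01]
[-0.03, 0.16, -0.01]
[-0.01, 0.16, -0.01]
```

```bash
python3 -m crank '[{"travel":[-0.06,0.15,-0.01],"turn":0},{"travel":[-0.05,0.16,-0.01],"turn":0},{"travel":[-0.04,0.16,-0.01],"turn":0},{"travel":[0,0,0],"turn":0}]' -1; python3 arc.py -0.521 2 184
```

```text
t: 26.15
ee_pos: [568.1, -127.8, 183.6]
orientation: [-2.992, -0.712, 0.175]
ft_force: [0.7, -0.6, -0.4]
width: 25.4
t 26.15 ee [ 568.1 -127.8  183.6] r 117.43144995164207 arm -0.3623411321126997 ft [ 0.7 -0.6 -0.4] w 25.4 tilt [-0.124  0.033 -0.992] mom [-0.97 -0.87  0.18]
[0.01, 0.19, -0.03]
[-0.02, 0.18, -0.01]
```

```bash
python3 -m crank '[{"travel":[0,0.18,-0.02],"turn":0},{"travel":[0,0.17,-0.01],"turn":0},{"travel":[0,0,0],"turn":0},{"travel":[0,0,0],"turn":0}]' -1; python3 arc.py -0.521 1 184
python3 - <<'E'
from h import *
im=snap('top','t7');cv2.imwrite('pics/t7c.png',cv2.resize(im[40:200,320:500],None,fx=4,fy=3.7,interpolation=2))
im=snap('scene','s7');cv2.imwrite('pics/s7c.png',cv2.resize(im[130:280,130:330],None,fx=3.5,fy=3.5,interpolation=2))
E
```

```text
t: 26.55
ee_pos: [572.0, -143.0, 183.6]
orientation: [-2.988, -0.712, 0.188]
ft_force: [-0.8, 2.8, 0.5]
width: 25.5
t 26.55 ee [ 572.  -143.   183.6] r 118.53077004253339 arm -0.49556879811448473 ft [-0.8  2.8  0.5] w 25.5 tilt [-0.134  0.034 -0.99 ] mom [-0.58 -0.4  -0.01]
[0.07, 0.06, -0.02]
```

View pics/s7c.png

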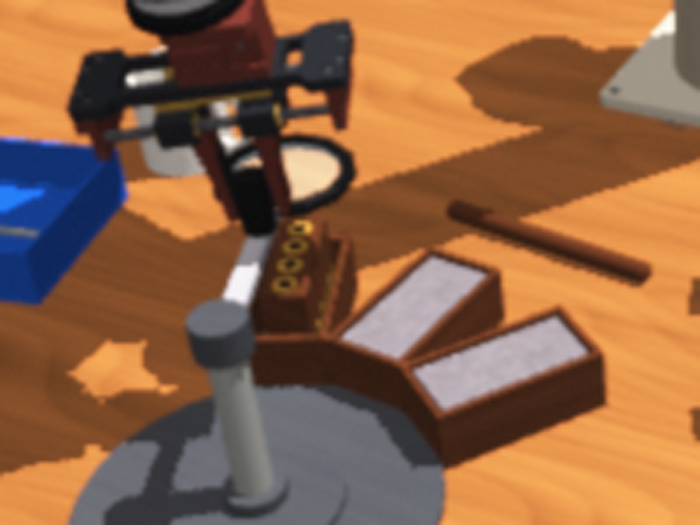

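```bash
python3 -m crank '[{"travel":[0.02,0.06,0],"turn":0},{"travel":[0,0,0],"turn":0},{"travel":[0,0,0],"turn":0}]' -1; python3 arc.py -0.521 1 184
```

```text
t: 26.95
ee_pos: [572.8, -144.8, 183.6]
orientation: [-2.986, -0.716, 0.194]
ft_force: [-2.2, -0.2, 0.1]
width: 25.5
t 26.95 ee [ 572.8 -144.8  183.6] r 118.53138212482223 arm -0.5117351064903644 ft [-2.2 -0.2  0.1] w 25.5 tilt [-0.137  0.034 -0.99 ] mom [-0.89 -0.38  0.26]
[0.07, 0.02, -0.02]
```

```bash
python3 -m crank '[{"travel":[0,0,0],"turn":0},{"travel":[0,0,0],"turn":0},{"travel":[0,0,0],"turn":0},{"travel":[0,0,0],"turn":0},{"travel":[0,0,0],"turn":0},{"travel":[0,0,0],"turn":0},{"travel":[0,0,0],"turn":0}]' 0.6; python3 go.py 570 -144 184;  python3 -m crank '[{"travel":[-0.04,0,-0.3],"turn":0},{"travel":[-0.04,0,-0.4],"turn":0},{"travel":[0,0,-0.6],"turn":0},{"travel":[0,0,-0.6],"turn":0},{"travel":[0,0,0],"turn":0}]' 0.6; python3 go.py 450 -250 260
```

```text
t: 27.65
ee_pos: [573.1, -143.4, 183.1]
orientation: [-2.983, -0.713, 0.193]
ft_force: [0.4, 0.1, 0.1]
width: 70.0
units [-0.062 -0.019 -0.01 ] norm 0.0658306600618063 yaw 0.474 t 27.65 ee [ 573.1 -143.4  183.1] ft [0.44 0.13 0.09] w 70.0 tilt [-0.137  0.037 -0.99 ]
t: 28.15
ee_pos: [582.8, -149.3, 284.3]
orientation: [-2.983, -0.713, 0.193]
ft_force: [-0.1, -0.4, 0.5]
width: 70.1
units [-3.213  0.655  0.774] norm 3.3687189476674333 yaw 0.474 t 28.15 ee [ 582.8 -149.3  284.3] ft [-0.1  -0.38  0.51] w 70.1 tilt [-0.138  0.037 -0.99 ]
```

```bash
python3 go.py 380 -480 290; python3 -m crank '[{"travel":[-0.5,0.25,0],"turn":0},{"travel":[-0.7,0.4,-0.1],"turn":0},{"travel":[-0.7,0.4,-0.1],"turn":0},{"travel":[-0.7,0.4,-0.1],"turn":0},{"travel":[-0.7,0.4,-0.1],"turn":0},{"travel":[-0.6,0.5,-0.1],"turn":0},{"travel":[-0.6,0.5,-0.1],"turn":0},{"travel":[-0.6,0.5,-0.1],"turn":0},{"travel":[-0.6,0.5,-0.1],"turn":0},{"travel":[-0.3,0.3,0],"turn":0},{"travel":[0,0,0],"turn":0}]' 0.6; python3 go.py 380 -480 290
python3 - <<'E'
from h import *
im=snap('top','t8');cv2.imwrite('pics/t8c.png',cv2.resize(im[50:210,380:500],None,fx=5,fy=3.7*5/5,interpolation=2))
im=snap('scene','s8');cv2.imwrite('pics/s8c.png',cv2.resize(im[130:280,130:330],None,fx=3.5,fy=3.5,interpolation=2))
E
```

```text
units [-6.603  4.07   0.202] norm 7.759061928721821 yaw 0.474 t 28.15 ee [ 582.8 -149.3  284.3] ft [-0.1  -0.38  0.51] w 70.1 tilt [-0.138  0.037 -0.99 ]
t: 29.25
ee_pos: [407.1, -482.6, 341.5]
orientation: [-2.984, -0.717, 0.19]
ft_force: [0.7, -0.7, 0.3]
width: 70.2
units [-0.348 -0.192  1.096] norm 1.1653791014635597 yaw 0.477 t 29.25 ee [ 407.1 -482.6  341.5] ft [ 0.72 -0.75  0.26] w 70.2 tilt [-0.136  0.036 -0.99 ]
```

View pics/s8c.png

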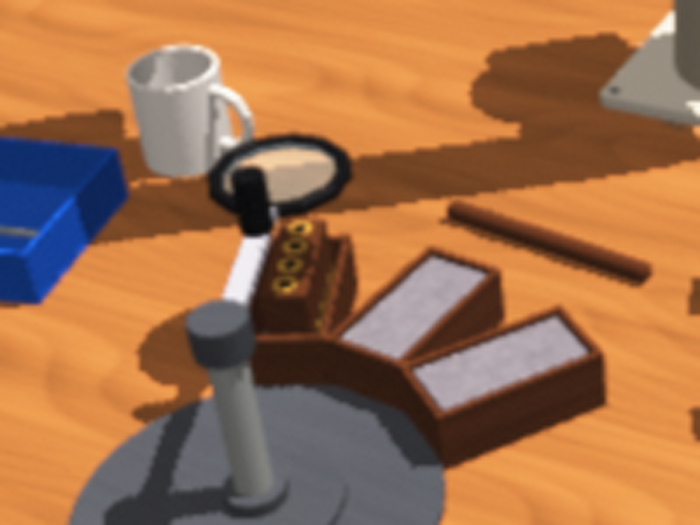

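View pics/t8.png

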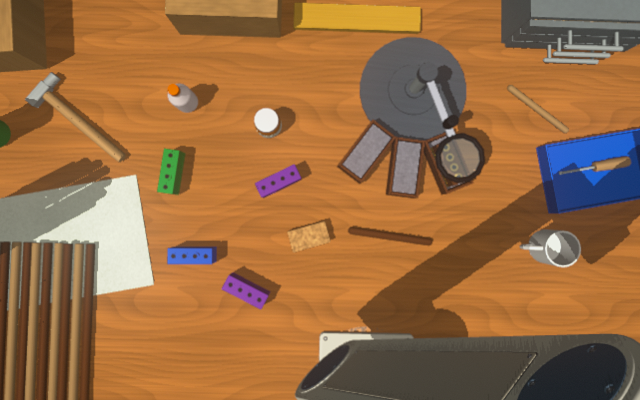

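Clear top view: the lens is over well2 at ~(460,157), with chest seats showing through the glass, and the glue and jar haven't moved. Measuring precisely next.

```bash
cat > meas.py <<'E'
import sys
from h import *
from scipy.optimize import minimize
f=sys.argv[1]
p=np.array([681.62,-97.92])
im=cv2.imread(f'pics/{f}.png');g=cv2.GaussianBlur(im,(3,3),0).astype(float).mean(2)
ph=np.linspace(0,2*np.pi,120,endpoint=False)
def ring(c,r,z): return np.array([[c[0]+r*np.cos(x),c[1]+r*np.sin(x),z] for x in ph])
def samp(P): 
    q=w2px('top',P).astype(np.float32); return cv2.remap(g.astype(np.float32),q[:,:1],q[:,1:],cv2.INTER_LINEAR).ravel()
def cost(c): return samp(ring(c,49.5,156)).mean()
best=None
for x in np.arange(485,531,1.5):
    for y in np.arange(-200,-150,1.5):
        v=cost((x,y)); 
        if best is None or v<best[0]: best=(v,x,y)
r=minimize(cost,best[1:],method='Nelder-Mead');c=r.x
v=p-c;print('dark-ring fit lens',c,r.fun,'r',np.hypot(*v),'arm',-.105-np.arctan2(v[1],v[0]))
vis=cv2.resize(im[100:210,400:500],None,fx=6,fy=6,interpolation=2)
for rr in(53,46):
    q=((w2px('top',ring(c,rr,156))-[400,100]+.5)*6-.5).astype(np.int32);cv2.polylines(vis,[q],True,(0,255,0),1)
w=np.array([507.84,-174.4]);a=.417;u=np.array([np.cos(a),np.sin(a)]);n=np.array([-u[1],u[0]])
q=[[*(w+sx*50*u+sy*18*n),75] for sx,sy in((1,1),(1,-1),(-1,-1),(-1,1))]
q=((w2px('top',q)-[400,100]+.5)*6-.5).astype(np.int32);cv2.polylines(vis,[q],True,(255,255,0),1)
cv2.imwrite(f'pics/{f}m.png',vis[:600]); cv2.imwrite(f'pics/{f}raw.png',cv2.resize(im[100:210,400:500],None,fx=6,fy=6,interpolation=2)[:600])
E
python3 meas.py t8
```

```text
dark-ring fit lens [ 503.88865936 -169.12044394] 52.21281051635742 r 191.46261427386074 arm -0.4860296634686072
```

```bash
sleep 1
```

```text
(no output)
```

View pics/t8m.png

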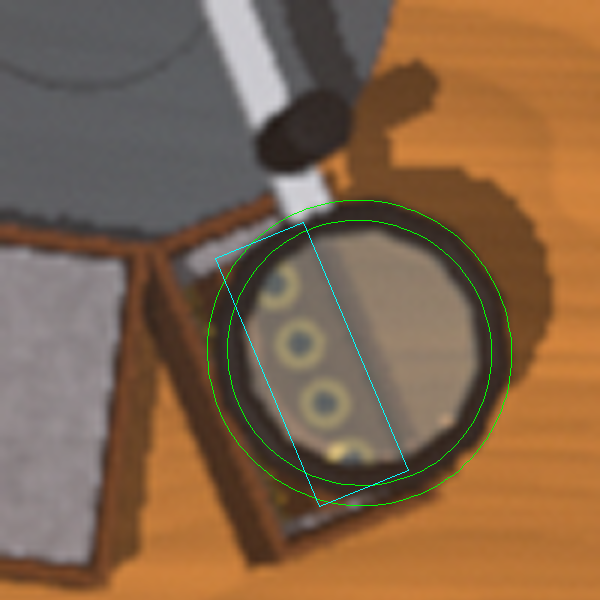

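View pics/t8raw.png

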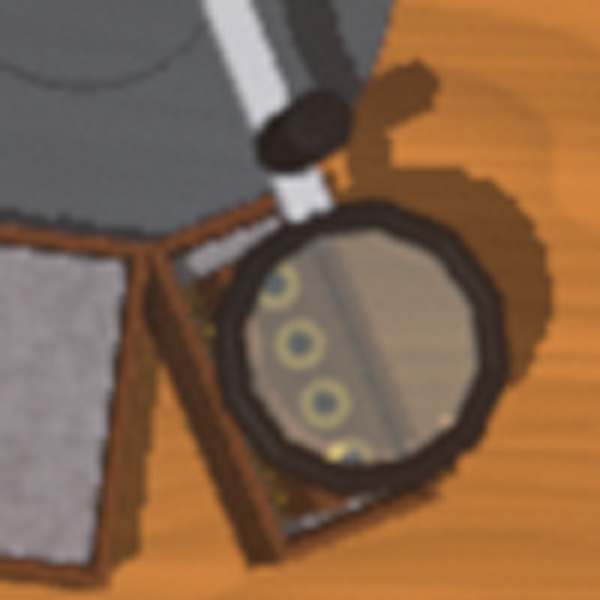

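```bash
python3 - <<'E'
from h import *
p=np.array([681.62,-97.92])
g=lambda x,y:((x+.5)/6-.5+400,(y+.5)/6-.5+100)
def arm(q): v=p-q[:2]; return -.105-np.arctan2(v[1],v[0]),np.hypot(*v)
for z in(150,156): q=px2w('top',*g(361.5,344),z); print('lens',z,q,arm(q))
S=np.array([px2w('top',*g(x,y),75) for x,y in[(277,286),(300,344),(326,403),(350,458)]]);c=S.mean(0)
print('chest',c,arm(c),'span',np.hypot(*(S[0]-S[3])[:2]))
for d in (0,):
  L=px2w('top',*g(361.5,344),153)[:2];u=(p-L)/np.hypot(*(p-L));n=np.array([-u[1],u[0]]);e=c[:2]-L
  print('chest in lens frame x',e@u,'y',e@n)
# visible well2 inner edges?
# grip top
q=px2w('top',*g(318,118),201);print('grip',q,arm(q))
t=-.105+.5
for a in(-.48,-.5,-.52,-.54):
  t=-.105-a;u=np.array([np.cos(t),np.sin(t)]);print(a,((w2px('top',[[*(p-190*u),153],[*(p-115*u),201]])-[400,100]+.5)*6-.5).round(0).tolist(),((w2px('scene',[[*(p-190*u),153],[*(p-115*u),201]])-130+.5)*3.5-.5).round(0).tolist())
E
```

```text
lens 150 [ 507.56022331 -171.35771011  150.        ] (np.float64(-0.5042512113347383), np.float64(188.91771522699744))
lens 156 [ 506.88864239 -169.63552922  156.        ] (np.float64(-0.49446793032681696), np.float64(188.8760558234519))
chest [ 504.7256507  -174.97513918   75.        ] (np.float64(-0.5158143883485412), np.float64(192.94845240960214)) span 69.42849659458653
chest in lens frame x -4.027707698059898 y -3.174684238478014
grip [ 576.77312571 -141.08827811  201.        ] (np.float64(-0.49557471472497827), np.float64(113.38592188818947))
-0.48 [[353.0, 351.0], [315.0, 124.0]] [[285.0, 171.0], [251.0, 172.0]]
-0.5 [[363.0, 347.0], [321.0, 122.0]] [[280.0, 171.0], [247.0, 172.0]]
-0.52 [[373.0, 343.0], [328.0, 119.0]] [[274.0, 171.0], [244.0, 172.0]]
-0.54 [[383.0, 339.0], [334.0, 117.0]] [[269.0, 171.0], [241.0, 172.0]]
```

The lens is about 3–4 mm off across the arm (arm about -0.497, chest about -0.516). That is inside 7 mm, but a small re-grip will centre it better.

```bash
python3 go.py 590.5 -148.5 284; python3 -m crank '[{"travel":[0.4,-0.3,0],"turn":0},{"travel":[0.7,-0.45,0.1],"turn":0},{"travel":[0.7,-0.45,0.1],"turn":0},{"travel":[0.7,-0.45,0.1],"turn":0},{"travel":[0.7,-0.45,0.1],"turn":0},{"travel":[0.7,-0.45,0.1],"turn":0},{"travel":[0.7,-0.45,0.1],"turn":0},{"travel":[0.7,-0.45,0.1],"turn":0},{"travel":[0.5,-0.3,0],"turn":0},{"travel":[0,0,0],"turn":0}]' 0.6; python3 go.py 590.5 -148.5 284
```

```text
units [ 6.379 -4.148  0.885] norm 7.660350182267369 yaw 0.478 t 29.35 ee [ 408.1 -480.4  341.4] ft [ 0.91 -0.05 -0.05] w 70.6 tilt [-0.136  0.037 -0.99 ]
t: 30.35
ee_pos: [579.4, -151.7, 292.7]
orientation: [-2.974, -0.736, 0.192]
ft_force: [-0.2, -1.0, -0.1]
width: 70.2
units [0.242 0.062 0.144] norm 0.28890963521120194 yaw 0.49 t 30.35 ee [ 579.4 -151.7  292.7] ft [-0.19 -0.96 -0.12] w 70.2 tilt [-0.138  0.04  -0.99 ]
```

```bash
python3 -m crank '[{"travel":[0.24,0.06,0.2],"turn":0.3},{"travel":[0,0,0.4],"turn":0.3},{"travel":[0,0,0.5],"turn":0},{"travel":[0,0,0.1],"turn":0},{"travel":[0,0,0],"turn":0}]' 0.6; python3 go.py 576.6 -144.8 184 0.42
```

```text
t: 30.85
ee_pos: [581.7, -141.2, 231.8]
orientation: [-2.997, -0.656, 0.197]
ft_force: [-1.0, 0.0, 0.7]
width: 70.0
units [-0.016  0.111  0.957] norm 0.96340502784088 yaw 0.436 t 30.85 ee [ 581.7 -141.2  231.8] ft [-0.96  0.02  0.69] w 70.0 tilt [-0.139  0.038 -0.99 ]
turn units 0.1638601523167038
```

```bash
python3 -m crank '[{"travel":[-0.02,0.11,0.2],"turn":0.15},{"travel":[0,0,0.3],"turn":0},{"travel":[0,0,0.3],"turn":0},{"travel":[0,0,0.15],"turn":0},{"travel":[0,0,0],"turn":0}]' 0.6; python3 go.py 576.6 -144.8 184 0.42
```

```text
t: 31.35
ee_pos: [577.2, -146.5, 183.8]
orientation: [-3.006, -0.631, 0.192]
ft_force: [0.7, -0.4, 0.4]
width: 69.9
units [ 0.003 -0.036 -0.001] norm 0.0359664957429475 yaw 0.419 t 31.35 ee [ 577.2 -146.5  183.8] ft [ 0.69 -0.35  0.42] w 69.9 tilt [-0.135  0.037 -0.99 ]
turn units -0.014109311401238056
```

```bash
python3 -m crank '[{"travel":[0,-0.035,0],"turn":0},{"travel":[0,0,0],"turn":0}]' 0.6; python3 -m crank '[{"travel":[0,0,0],"turn":0},{"travel":[0,0,0],"turn":0},{"travel":[0,0,0],"turn":0},{"travel":[0,0,0],"turn":0},{"travel":[0,0,0],"turn":0},{"travel":[0,0,0],"turn":0},{"travel":[0,0,0],"turn":0}]' -0.2; python3 -m crank '[{"travel":[0,0,0],"turn":0},{"travel":[0,0,0],"turn":0},{"travel":[0,0,0],"turn":0},{"travel":[0,0,0],"turn":0},{"travel":[0,0,0],"turn":0}]' -1; python3 arc.py -0.525 1 184
```

```text
t: 31.55
ee_pos: [576.7, -145.0, 184.3]
orientation: [-3.007, -0.631, 0.191]
ft_force: [-0.1, 0.3, 0.4]
width: 70.5
t: 32.25
ee_pos: [578.0, -145.2, 186.2]
orientation: [-3.008, -0.631, 0.186]
ft_force: [-0.5, -0.5, -1.2]
width: 35.0
t: 32.75
ee_pos: [577.7, -144.9, 186.2]
orientation: [-3.008, -0.632, 0.187]
ft_force: [-1.9, 1.8, 0.6]
width: 24.8
t 32.75 ee [ 577.7 -144.9  186.2] r 114.07749849024273 arm -0.5295911431931954 ft [-1.9  1.8  0.6] w 24.8 tilt [-0.131  0.036 -0.991] mom [-0.33 -0.18 -0.06]
[-0.01, -0.01, 0.05]
```

```bash
python3 -m crank '[{"travel":[0,0,0],"turn":0},{"travel":[0,0,0],"turn":0},{"travel":[0,0,0],"turn":0},{"travel":[0,0,0],"turn":0},{"travel":[0,0,0],"turn":0},{"travel":[0,0,0],"turn":0},{"travel":[0,0,0],"turn":0}]' 0.6; python3 -m crank '[{"travel":[-0.04,0,-0.3],"turn":0},{"travel":[-0.04,0,-0.4],"turn":0},{"travel":[0,0,-0.6],"turn":0},{"travel":[0,0,-0.6],"turn":0},{"travel":[0,0,0],"turn":0}]' 0.6; python3 -m crank '[{"travel":[-0.5,0.25,0],"turn":0},{"travel":[-0.7,0.4,-0.1],"turn":0},{"travel":[-0.7,0.4,-0.1],"turn":0},{"travel":[-0.7,0.4,-0.1],"turn":0},{"travel":[-0.7,0.4,-0.1],"turn":0},{"travel":[-0.6,0.5,-0.1],"turn":0},{"travel":[-0.6,0.5,-0.1],"turn":0},{"travel":[-0.6,0.5,-0.1],"turn":0},{"travel":[-0.6,0.5,-0.1],"turn":0},{"travel":[-0.3,0.3,0],"turn":0},{"travel":[0,0,0],"turn":0},{"travel":[0,0,0],"turn":0}]' 0.6
python3 - <<'E'
from h import *
snap('top','t9');im=snap('scene','s9');cv2.imwrite('pics/s9c.png',cv2.resize(im[130:280,130:330],None,fx=3.5,fy=3.5,interpolation=2))
E
python3 meas.py t9
```

```text
t: 33.45
ee_pos: [577.9, -145.2, 186.0]
orientation: [-3.008, -0.631, 0.187]
ft_force: [-0.1, 0.0, 0.4]
width: 70.2
t: 33.95
ee_pos: [586.9, -150.8, 287.3]
orientation: [-3.008, -0.631, 0.187]
ft_force: [0.6, 0.2, -0.4]
width: 70.0
t: 35.15
ee_pos: [392.7, -473.1, 346.4]
orientation: [-3.009, -0.635, 0.184]
ft_force: [-0.4, 0.0, -0.9]
width: 70.4
dark-ring fit lens [ 505.67978898 -172.57949598] 52.457786560058594 r 191.12560842203393 arm -0.5063164344110316
```

View pics/t9raw.png

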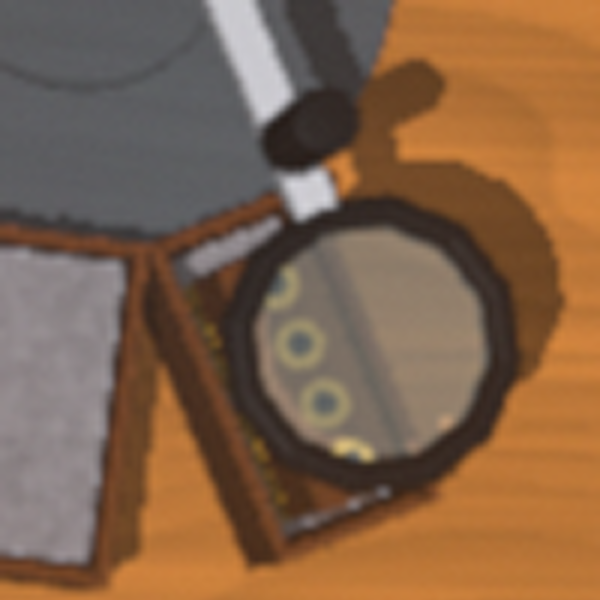

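View pics/s9.png

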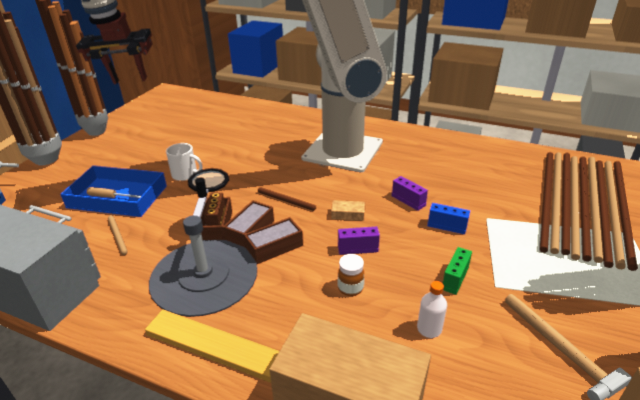

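The lens rim is now centred at crop (372,343); arm -0.52 predicts (373,343). The chest is at about -0.516, so they line up, and the robot is clear. Handing in.

```bash
python3 -c "
from h import *
print(workorder.close_job()); print(ctrl.get_obs()['t'])"
```

```text
the job is handed in; nothing more can be done
None
the job is handed in; nothing more can be done
```

The reed chest is sunk in well2, the free well, with the lens centred over it. I handed the job in at about 35 s with the robot clear; no verdict came back.

- **Finding the well:** I pressed well2 first. Its cover sank about 26 mm under less than 3 N, so it was free and I did not probe the other two.
- **Placing the chest:** I lowered it in the grip until it met the bottom, then let go. In the camera pictures its centre is about 3 to 4 mm from the well centre, mostly along the well's length, and it is lined up with the well. It stands upright, and its height fits fully sunk.
- **Swinging the magnifier:** The pads slipped off the grip once part way, so I re-gripped and carried on. After the first release the lens was 3 to 4 mm off across the arm, so I re-gripped and corrected it.
- **Last check:** By hand reading of the top picture, the arm is at about -0.518 and the chest at -0.516. That puts the lens under 1 mm off across the arm and about 4 mm off along it. The glue bottle and jar look unmoved.

**Checks that disagreed:**
- An automatic rim fit on the last picture read the arm at -0.506, about 2 mm across the arm. That is still inside the 7 mm limit, and the fit sat visibly off the rim in the earlier picture.
- The scene camera read the arm up to 0.05 rad different from the top camera during the swing, so I relied on the top camera.
- The tool had drifted to about 0.13 rad of tilt by the end. It did no visible harm.

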